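# Lay out spoons in the shop's counter display case

## Robot

A 7-joint arm with a two-finger parallel gripper is mounted at the origin on the work surface. World frame = base frame: x ahead of the robot, y to its left, z up, the work surface at z = 0. Lengths are in m, angles in rad, forces in N, time in s.
With the tool pointing down it reaches from about 0.4 to 0.875 m from the base axis. Payload 19.3 kg.
Tool frame: the origin (TCP) lies on the centre line of the jaws, within the pads' length; the fingertips stand r.tips_ahead ahead of it and the grasp point (between the pads) lies 3 mm ahead of it (r.tips_ahead is the distance from the TCP to the fingertips, in m); z points along the fingers, y is the line along which they close (so a half turn about z gives the same grasp; the last joint's range is limited). The gripper opens to 85 mm and grips with 20 to 120 N. Pads are 22 mm wide; open, the fingers measure 114 mm over their backs; the gripper's body (76 mm by 85 mm) begins 54 mm behind the grasp point. The pads swing forward as they close: fully open they stand 13 mm farther back than shut.
Start: joints at [1.126, 0.521, -0.036, 1.599, 0.021, 1.021, -0.113], TCP at [0.229, -0.582, 0.22] pointing down, gripper open.
Joint ranges: [-2.91, 2.91], [-0.3, 2.13], [-1.5, 1.42], [0.17, 2.43], [-1.26, 4.41], [0.16, 1.93], [-2.52, 2.52]. Speed limits (rad/s): [1.89, 1.89, 2.39, 2.39, 3.01, 3.01, 3.01].

## Interface

Orientations are given as a rotation vector (axis times angle).
In Python, from bench import r gives the robot as it stands.
- The arm moves only by the tool carry_out, never from a script. Its argument "increments" is a list of rows, each a list of 7 numbers: the turn, a rotation vector about the world's x, y, z normalised to -1 to 1, where 1 is 60 degrees, then the shift along the world's x, y, z normalised to -1 to 1, where 1 is 10 cm, then the opening, from -1 (shut) to 1 (fully open). In form: [[wx, wy, wz, tx, ty, tz, jaw], ...]. A call has 1 to 10 rows; each row is the pose to reach, as a shift and turn from the pose commanded when the call began; what a row does not reach only later rows make up. A row lasts 1/12 s, in which the tool goes at most 41.7 mm and 7.16 degrees, less where a joint would pass 70% of its speed; a pose out of reach is approached as far as the arm can. A call with a number of a shift or a turn outside -1 to 1 is refused whole. A call with a gripper value outside its range is refused whole. The fingers move at their own pace and stop on an object; "force" is the grip in N (left out, the last holds). Time passes only in rows, so rows that repeat a pose let the fingers close. It gives the time, the measured TCP pose, the force, the opening and the grip force at its end, in the units of the state.
- r.read_state(): the state, without advancing time (a new reading comes with each control period).
- r.camera(name): name is "scene" or "top"; returns (picture, depth): 480x640x3 uint8, red, green, blue; 480x640 float32, m along the optical axis (not along the pixel's ray), 0 where there is no reading.
- r.camera_info(name): a dict with "fx", "fy", "cx", "cy" (pixels), "distortion" ([k1, k2, p1, p2, k3] as OpenCV has them; the pictures are not rectified), "R" (3x3) and "t" (3): a world point X has camera coordinates R X + t. Camera axes: x right, y down, z forward; pixel columns grow to the right and rows downward; lengths in m; the calibration is good to about 2 mm. A picture is of the moment at which its call begins. camera_info takes no time and is no camera call.
- r.finish_job(): hands the job in; it is judged then, once.
Trained networks look in the newest picture that a camera, given by its name, has taken for a name from the list of things; names that differ only in an ending like _2 or _b are one class to them, and where a whole thing is asked for, a point or a joint stands for the part that bears it (a point fixed in the world has none). Each returns a list of dicts, best first, with "conf" (0 to 1); they miss things now and then, are a little off and sometimes report something else, mostly with a low value. They report only what shows in the picture. A call takes as long as a camera call. They do not tell look-alikes from the thing itself.
- r.trace(camera, thing): "region" (480x640 bool, what is visible of it) and "at" ([column, row] in pixels, amid what is visible of it).
The state is a dict: "time": time; "joint_pos": joint angles; "joint_vel": joint speeds; "tau": joint torques, N m; "eef_pos": TCP position; "orientation": TCP orientation; "ft_force": force on the tool from outside, world axes, zero at the start; "wrist_torque": the same for the moment, N m; "gripper_width": finger opening in m; "grip_force": force on a finger pad.
Only numpy, scipy, OpenCV 4.12 (cv2) and the standard library are available. Lean on these libraries where they do the work, as an engineer would, in place of code of your own. Each camera call takes 0.05 s, during which the arm holds its last target. There are 200 camera calls.

## Task

Get the counter display case ready for the shop: slide its clear lid fully open, lay the stray paintbrush in the teal basket, and slide the white divider all the way left against its blue stops. Lay every spoon flat on the blue felt to the right of the divider, side by side and straight front to back, hollow side up, all with their handles towards the yellow strip; when all that is done, slide the lid fully shut. Leave the other things on the counter where they stand.

Things in the scene. Friction and masses are not known exactly. Their poses are not given: they have to be found in the camera images.
- lid (a joint): the clear lid of the display case, sliding along the case's x: 0 = fully shut (over the compartment), 0.207 = fully open (slid back, away from the yellow strip). m. It stays where it is left, drag about 2-4 N
- lid_handle (a point): middle of the dark bar handle standing on the clear lid: bar 80 mm along the case's y, 12 mm along the case's x, its top 78 mm and its foot 46 mm above the counter; this point is 62 mm above the counter. Axes as the case's. It sits 27 mm behind the lid's front edge
- case: low wooden display case, fixed. Origin on the counter under the centre of its compartment; x to the back (away from the yellow strip), y left. Compartment inside x +-100, y +-140 mm; blue felt floor 8 mm above the counter; side walls 8 mm thick, 49 high; front wall with yellow strip 40 high; solid deck 36 high behind (x 100..347). Lid underside 40, top 47 mm above the counter
- divider (a joint): the white divider inside the case, a bar along the case's x sliding along the case's y: 0 = at its stop (against the two blue stop blocks, at the left, +y), grows as it moves right (to -y), up to 0.10. m. Stays where left, drag about 1-2 N
- divider_tab (a point): middle of the divider's red tab: 45 mm (case x) by 12 (case y), top 37 mm, this point 30 mm above the counter. Axes as the case's. White bar under it: 194 mm long, 12 wide, top 24 high. At the stop its centre line is at case y=+105 mm; the blue blocks behind it fill only the ends of the gap (|x| 75..97 mm), so a finger fits behind the tab (29 mm to the wall)
- basket: teal open plastic basket fixed to the counter, 200 mm (its x) by 130 mm (its y), 50 mm high, walls and floor 4 mm thick. Origin on the counter under its centre
- brush: red-handled paintbrush, 140 mm long along its own x (-70..+70): handle 14 mm wide and 12 mm thick from x=-70 to +15 mm, steel ferrule and dark bristles 28 mm wide from +15 to +70 mm. Origin on its underside, middle of its length; +x towards the bristles, z up. 50 g. Starts in the case, right of the divider, roughly along the case's x
- spoon_a: medium-brown wooden serving spoon, 160 mm long overall, lying along its own x: straight handle 13 mm wide and 10 mm thick from x=-80 to +25 mm, bowl 31-35 mm wide and 11 mm high from x=+23 to +81 mm. Origin under the middle of its length (underside of spoon); +x towards the bowl, z up out of the hollow of the bowl. 45 g, balance point near x=+15 mm. May be absent
- spoon_b: dark wooden serving spoon, 160 mm long overall, lying along its own x: straight handle 13 mm wide and 10 mm thick from x=-80 to +25 mm, bowl 31-35 mm wide and 11 mm high from x=+23 to +81 mm. Origin under the middle of its length (underside of spoon); +x towards the bowl, z up out of the hollow of the bowl. 45 g, balance point near x=+15 mm. May be absent
- spoon_c: steel serving spoon, 160 mm long overall, lying along its own x: straight handle 13 mm wide and 10 mm thick from x=-80 to +25 mm, bowl 31-35 mm wide and 11 mm high from x=+23 to +81 mm. Origin under the middle of its length (underside of spoon); +x towards the bowl, z up out of the hollow of the bowl. 45 g, balance point near x=+15 mm. May be absent
- spoon_d: orange serving spoon, 160 mm long overall, lying along its own x: straight handle 13 mm wide and 10 mm thick from x=-80 to +25 mm, bowl 31-35 mm wide and 11 mm high from x=+23 to +81 mm. Origin under the middle of its length (underside of spoon); +x towards the bowl, z up out of the hollow of the bowl. 45 g, balance point near x=+15 mm. May be absent
- mug: low blue mug, 76 mm wide, 60 mm high; bystander
- jar: amber jar, 60 mm wide, 52 mm high; bystander
- tape: yellow tape roll lying flat, 56 mm wide, 20 mm high; bystander
- carton: cardboard carton 70 x 100 x 60 mm; bystander
- tin: red polish tin, 60 mm wide, 48 mm high; bystander
- dish: shallow wooden bowl, 100 mm wide, 35 mm high; bystander
- spoon_a_bowl (a point): centre of the bowl of spoon_a, 52 mm from its origin
- spoon_b_bowl (a point): centre of the bowl of spoon_b, 52 mm from its origin
- spoon_c_bowl (a point): centre of the bowl of spoon_c, 52 mm from its origin
- spoon_d_bowl (a point): centre of the bowl of spoon_d, 52 mm from its origin
Mind the look-alikes: they are no part of the job. There is more than one size of the spoon_d; the job needs the smaller.

How it is judged:
By the outcome, as a careful person would: the job done as asked, in the order asked, and still so for the second after the job is handed in, with the robot touching nothing.
Of spoon_a, spoon_b, spoon_c, spoon_d only 2 to 4 are there at a start; the rules pass over those that are not, and their reading is None.
At some moment in a run one of spoon_a, spoon_b, spoon_c, spoon_d may be knocked a few centimetres aside while the robot is not near it.
Once in a run the grip may slacken for a moment while it holds something.
It also fails if it takes over 210 s, if anything falls off the work surface, if the arm or the gripper's body presses on something with over 40 N, if the wrist force passes 120 N, or if a joint passes its speed limit or range.

## Working session

There is one attempt and no reset: what is moved stays moved. The work goes in short steps, Python scripts to look and compute and a tool call to move; the robot and the scene stay as the last step left them, time stands still between calls to the robot, and variables do not carry over. Pictures are saved under pics/ and viewed, at most 14 in all, crops included, and the job is handed in when it is done.

Besides the shell and the picture viewer there is one more tool, called after "Request:" by a JSON object that holds its "op" and its "data". carry_out: Moves the arm, as the interface text tells. Scaled input: -1 to 1 covers 10 cm each way for a shift and 60 degrees each way for a turn. Its arguments: {"type":"object","properties":{"increments":{"type":"array","items":{"type":"array","items":{"type":"number","minimum":-1,"maximum":1}}},"force":{"type":"number"}},"required":["increments"]}

```bash
ls; mkdir -p pics; cat > h.py <<'E'
import numpy as np,cv2
from bench import r
def save(name,fn,crop=None,sc=1):
    im,d=r.camera(name); o=im if crop is None else im[crop[1]:crop[3],crop[0]:crop[2]]
    o=cv2.resize(o,None,fx=sc,fy=sc,interpolation=cv2.INTER_CUBIC)
    cv2.imwrite('pics/'+fn,o[:,:,::-1]); return im,d
def K(n):
    c=r.camera_info(n); return c,np.array([[c['fx'],0,c['cx']],[0,c['fy'],c['cy']],[0,0,1.]])
def ray(n,px):
    c,k=K(n); p=cv2.undistortPoints(np.array(px,float).reshape(-1,1,2),k,np.array(c['distortion'])).reshape(-1,2)
    R=np.array(c['R']);t=np.array(c['t']); return -R.T@t,np.c_[p,np.ones(len(p))]@R
def atz(n,px,z):
    o,d=ray(n,px); return o+d*((z-o[2])/d[:,2])[:,None]
def atd(n,px,dep):
    o,d=ray(n,px); px=np.array(px).reshape(-1,2).astype(int); return o+d*dep[px[:,1],px[:,0]][:,None]
def proj(n,X):
    c,k=K(n); return cv2.projectPoints(np.array(X,float).reshape(-1,3),cv2.Rodrigues(np.array(c['R']))[0],np.array(c['t'],float),k,np.array(c['distortion']))[0].reshape(-1,2)
E
python3 - <<'E'
from h import *
save('top','t0.png');save('scene','s0.png')
s=r.read_state();print(s,r.tips_ahead)
for n in('top','scene'):
  c=r.camera_info(n);print(n,-np.array(c['R']).T@c['t'],c['R'])
E
```

```text
pics
{'time': 0.1, 'joint_pos': array([ 1.12580974,  0.52194629, -0.036342  ,  1.59995081,  0.02119345,
        1.02107869, -0.11280715]), 'joint_vel': array([ 1.12812798e-03, -1.28486606e-03, -1.02550063e-03, -1.91574089e-03,
       -3.70484100e-04, -5.23656258e-04, -9.55550790e-05]), 'tau': array([ 4.84757067e-03, -9.28485346e+01,  1.98464759e+00, -3.70532262e+01,
        1.81515457e-02,  5.48564305e-03, -4.87542525e-05]), 'eef_pos': array([ 0.22866122, -0.58133753,  0.21918824]), 'orientation': array([-3.08564395e+00, -5.85079580e-01,  3.78442204e-04]), 'ft_force': array([0.42559236, 0.18044472, 0.36244953]), 'wrist_torque': array([ 0.02889062, -0.0414588 ,  0.00367316]), 'grip_force': 0.0, 'gripper_width': 0.08548474043020916} 0.022
top [ 0.38037366 -0.00921274  1.34890097] [[-0.01637266 -0.99985677  0.00428726]
 [-0.99378826  0.01580094 -0.11015998]
 [ 0.11007646 -0.00606424 -0.99390462]]
scene [1.5813228  0.21855596 1.41792303] [[-0.22765043  0.97373953  0.00256922]
 [ 0.75690149  0.17861458 -0.62864694]
 [-0.61259727 -0.1411671  -0.77768659]]
```

View pics/t0.png

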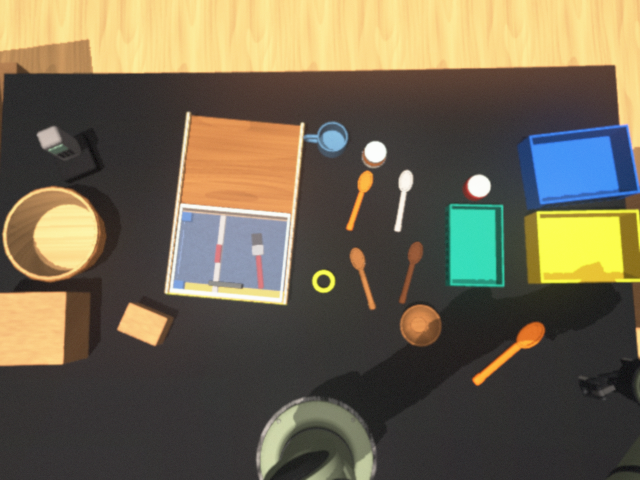

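View pics/s0.png

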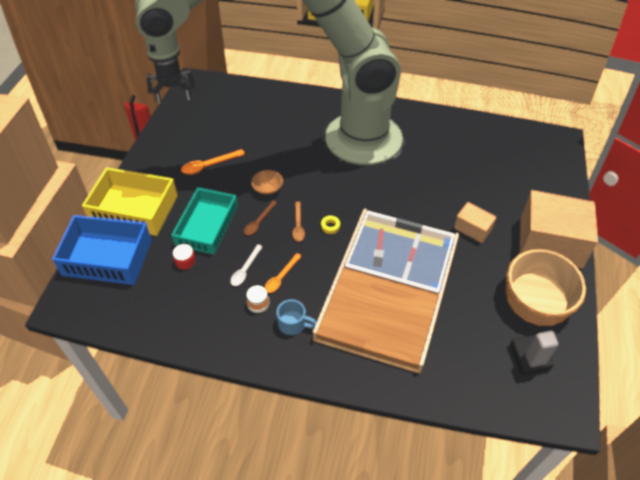

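The top view shows the case around (235,210) with its lid shut, the brush at (259,260), the divider at (219,245) and the basket at (476,245). Orange spoons: small at (360,200), large at (510,350). The small one fits spoon_d, and the large one is the look-alike. Steel is at (403,200), medium-brown at (362,278) and dark at (411,272). I'll confirm them in an enlarged crop.

```bash
python3 - <<'E'
from h import *
im,d=save('top','t1.png',(330,155,550,390),2.5)
np.save('d0.npy',d)
k=cv2.resize(im[100:310,155:310],None,fx=3.5,fy=2.85*1,interpolation=cv2.INTER_CUBIC)
cv2.imwrite('pics/t2.png',k[:,:,::-1])
for n,z in [('lid_handle',.078),('divider_tab',.037),('brush',.02),('basket',.05),('case',.045),('spoon_a',.008),('spoon_b',.008),('spoon_c',.008),('spoon_d',.008),('mug',.06),('jar',.05),('tape',.02),('tin',.048),('dish',.035),('carton',.06)]:
  for e in r.trace('top',n)[:3]:
    m=e['region'].astype(np.uint8); ys,xs=np.nonzero(m)
    P=atz('top',np.c_[xs,ys],z)[:,:2]
    R=cv2.minAreaRect((P*1000).astype(np.float32)); dd=d[m>0];
    pts=atd('top',np.c_[xs,ys],d)
    print(n,round(e['conf'],2),e['at'],[np.round(q,0) for q in R],'ang pca',np.round(np.degrees(np.arctan2(*np.linalg.svd(P-P.mean(0),full_matrices=False)[2][0][::-1])),1),'z',np.round(np.percentile(pts[:,2],[5,50,95]),3))
E
```

```text
lid_handle 0.84 [229.8, 248.6] [array([499., 195.]), array([266., 213.]), np.float64(84.0)] ang pca -96.0 z [0.042 0.046 0.051]
basket 0.59 [472.2, 245.1] [array([ 510., -398.]), array([142., 201.]), np.float64(88.0)] ang pca 176.7 z [0.001 0.006 0.051]
case 0.85 [236.6, 212.7] [array([615., 187.]), array([298., 455.]), np.float64(84.0)] ang pca 173.5 z [0.032 0.042 0.05 ]
spoon_a 0.75 [516.5, 347.1] [array([ 238., -483.]), array([ 51., 224.]), np.float64(43.0)] ang pca 128.1 z [0.002 0.011 0.018]
spoon_a 0.73 [402.8, 190.6] [array([ 631., -236.]), array([ 32., 156.]), np.float64(83.0)] ang pca 168.8 z [0.002 0.008 0.014]
spoon_a 0.71 [360.8, 191.2] [array([ 632., -124.]), array([ 32., 156.]), np.float64(75.0)] ang pca 160.2 z [0.002 0.008 0.014]
spoon_b 0.75 [516.5, 347.1] [array([ 238., -483.]), array([ 51., 224.]), np.float64(43.0)] ang pca 128.1 z [0.002 0.011 0.018]
spoon_b 0.73 [402.8, 190.6] [array([ 631., -236.]), array([ 32., 156.]), np.float64(83.0)] ang pca 168.8 z [0.002 0.008 0.014]
spoon_b 0.71 [360.8, 191.2] [array([ 632., -124.]), array([ 32., 156.]), np.float64(75.0)
[... 1317 characters left out ...]
., -118.]), array([ 31., 156.]), np.float64(70.0)] ang pca 160.2 z [0.001 0.008 0.014]
tin 0.97 [477.3, 189.6] [array([ 653., -410.]), array([54., 67.]), np.float64(44.0)] ang pca 132.4 z [0.019 0.047 0.053]
tin 0.54 [237.3, 212.4] [array([612., 187.]), array([301., 450.]), np.float64(83.0)] ang pca 173.2 z [0.032 0.042 0.05 ]
dish 0.72 [419.3, 321.4] [array([ 317., -262.]), array([95., 97.]), np.float64(88.0)] ang pca -144.8 z [0.004 0.018 0.036]
dish 0.18 [359.9, 188.1] [array([ 629., -118.]), array([ 33., 158.]), np.float64(71.0)] ang pca 160.5 z [0.002 0.008 0.014]
carton 0.97 [145.7, 324.5] [array([334., 401.]), array([116.,  80.]), np.float64(67.0)] ang pca -111.2 z [0.014 0.059 0.064]
```

View pics/t1.png

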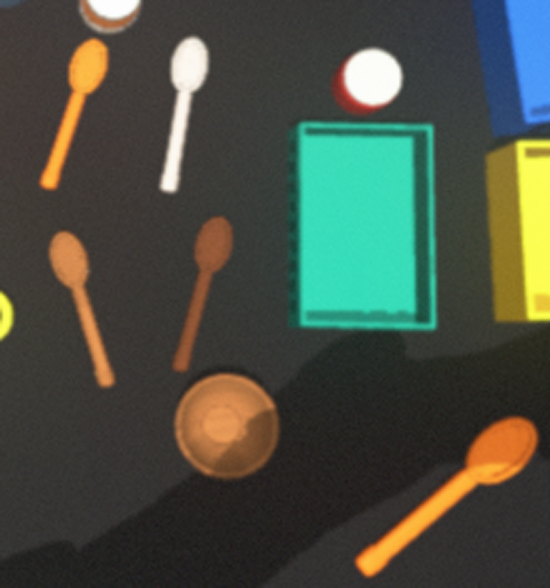

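View pics/t2.png

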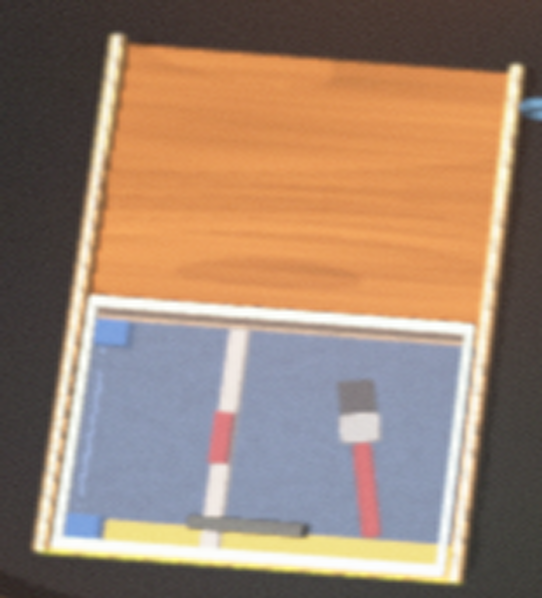

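```bash
cat >> h.py <<'E'
def rot(a): return np.array([[np.cos(a),-np.sin(a)],[np.sin(a),np.cos(a)]])
CASE=[.496,.200,np.radians(-6.4)]
def cw(P,C=None):
    C=C or CASE; P=np.array(P,float).reshape(-1,3).copy(); P[:,:2]=P[:,:2]@rot(C[2]).T+C[:2]; return P
def c2(P,C=None):
    C=C or CASE; return (np.array(P)[...,:2]-C[:2])@rot(C[2])
def spoon(im,d,win,z=.007,thr=75,mask=None):
    x0,y0,x1,y1=win; m=np.zeros(im.shape[:2],np.uint8)
    m[y0:y1,x0:x1]=(im[y0:y1,x0:x1].max(2)>thr) if mask is None else mask[y0:y1,x0:x1]
    n,l,s,_=cv2.connectedComponentsWithStats(m); k=1+np.argmax(s[1:,4]); ys,xs=np.nonzero(l==k)
    P=atz('top',np.c_[xs,ys],z)[:,:2]; q=P-P.mean(0); a=np.linalg.svd(q,full_matrices=False)[2][0]
    t=q@a; w=(q@np.array([-a[1],a[0]])); hi=np.ptp(w[t>t.max()-.05]); lo=np.ptp(w[t<t.min()+.05])
    if lo>hi: a=-a;t=-t
    c=P.mean(0)+a*(t.max()+t.min())/2
    # correct lateral using handle
    nrm=np.array([-a[1],a[0]]); 
    zz=atd('top',np.c_[xs,ys],d)[:,2]; u=(P-c)@a; v=(P-c)@nrm
    B=(abs(u-.052)<.015); 
    return c,np.degrees(np.arctan2(a[1],a[0])),np.ptp(t),dict(cen=zz[B&(abs(v)<.006)].mean(),rim=zz[B&(abs(v)>.010)].mean(),han=zz[(u<.015)&(u>-.07)&(abs(v)<.004)].mean(),hv=v[(u<.015)&(u>-.07)].mean())
E
python3 - <<'E'
from h import *
im,d=r.camera('top')
for _ in range(4): d=d+r.camera('top')[1]
d/=5
for n,w in dict(orange=(340,160,385,235),steel=(388,160,425,240),med=(340,242,385,315),dark=(395,235,430,305)).items():
  thr={'dark':70}.get(n,90)
  print(n,spoon(im,d,w,thr=thr))
o=cv2.resize(im,None,fx=4,fy=4,interpolation=cv2.INTER_CUBIC)
def line(P,col):
  p=(proj('top',cw(P))*4+1.5); cv2.polylines(o,[np.round(p).astype(int)],False,col,1)
line([[-.108,-.148,.049],[.347,-.148,.049],[.347,.148,.049],[-.108,.148,.049],[-.108,-.148,.049]],(0,0,0))
line([[-.108,-.14,.049],[.347,-.14,.049]],(255,0,0));line([[-.108,.14,.049],[.347,.14,.049]],(255,0,0))
line([[-.1,-.14,.008],[.1,-.14,.008],[.1,.14,.008],[-.1,.14,.008],[-.1,-.14,.008]],(255,0,255))
o=o[100*4:312*4,155*4:312*4]; o=cv2.resize(o,(628,600)) ;cv2.imwrite('pics/t3.png',cv2.resize(o,(560,600))[:,:,::-1])
E
```

```text
orange (array([ 0.63451076, -0.12110281]), np.float64(-19.94648272018254), np.float64(0.1662294868732413), {'cen': np.float64(0.004663936517254865), 'rim': np.float64(0.012002419962021438), 'han': np.float64(0.012357883511256943), 'hv': np.float64(-8.181825165464078e-05)})
steel (array([ 0.63206855, -0.23259931]), np.float64(-11.389791353262392), np.float64(0.16655815891915107), {'cen': np.float64(0.010085355586293211), 'rim': np.float64(0.014811855062722474), 'han': np.float64(0.015363895413467355), 'hv': np.float64(-2.891366109482075e-05)})
med (array([ 0.43472329, -0.1279601 ]), np.float64(15.742131062050591), np.float64(0.1634575309645874), {'cen': np.float64(0.010004456745662919), 'rim': np.float64(0.012988667104723715), 'han': np.float64(0.014637851122517058), 'hv': np.float64(-1.6156974553049997e-05)})
dark (array([ 0.44810544, -0.24554   ]), np.float64(-17.47832372695173), np.float64(0.1651565004802955), {'cen': np.float64(0.010433780916718045), 'rim': np.float64(0.009953726031784233), 'han': np.float64(0.014876551995907974), 'hv': np.float64(-7.405850075167587e-05)})
```

View pics/t3.png

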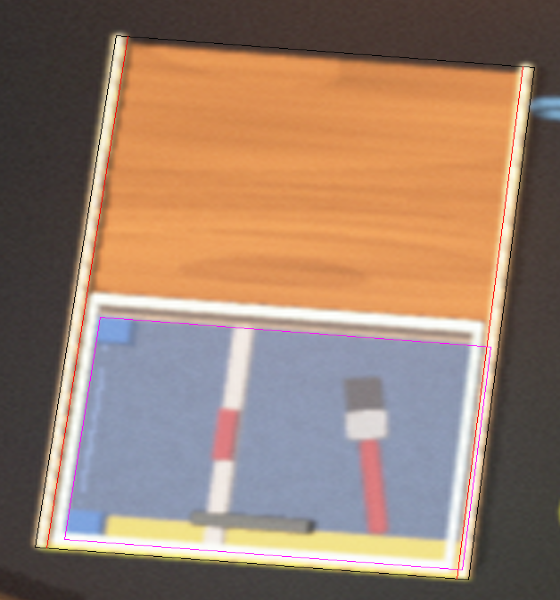

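```bash
python3 - <<'E'
from h import *
ims=[];ds=[]
for _ in range(16):
  a,b=r.camera('top'); ims.append(a.astype(float)); ds.append(b)
im=np.mean(ims,0); d=np.mean(ds,0); im8=im.astype(np.uint8)
S=dict(orange=([.6345,-.1211],-19.9),steel=([.632,-.2326],-11.4),med=([.4347,-.128],15.7),dark=([.4481,-.2455],-17.5),big=([.238,-.483],-51.9))
ys,xs=np.mgrid[0:480,0:640]; px=np.c_[xs.ravel(),ys.ravel()]
P=atz('top',px,.007)[:,:2]; Z=atd('top',px,d)[:,2]
for n,(c,a) in S.items():
  R=rot(np.radians(a)); q=(P-c)@R; f=160/160 if n!='big' else 1.4
  b=abs(q[:,0]-.052*f)<.012
  print(n,[int(round(1e4*Z[b&(abs(q[:,1]-v)<.0025)].mean())) for v in np.arange(-.025,.026,.005)*f],'handle',[int(round(1e4*Z[(abs(q[:,0]+.02)<.03)&(abs(q[:,1]-v)<.0025)].mean())) for v in (-.02,-.01,-.005,0,.005,.01,.02)])
t=[]
for n,(c,a) in S.items():
  if n=='big': continue
  x,y=proj('top',[c[0]+.052*np.cos(np.radians(a)),c[1]+.052*np.sin(np.radians(a)),.007])[0]
  w=cv2.getRectSubPix(im8,(36,36),(float(x),float(y))); w=np.clip((w.astype(float)-w.min((0,1)))*255/(np.ptp(w.astype(float),axis=(0,1))),0,255)
  t.append(cv2.resize(w.astype(np.uint8),(200,200),interpolation=cv2.INTER_CUBIC))
cv2.imwrite('pics/b.png',np.hstack(t)[:,:,::-1])
E
```

```text
orange [52, 55, 80, 57, 97, 135, 99, 147, 136, 14, 3] handle [23, 60, 135, 233, 144, 57, 23]
steel [46, 97, 165, 100, 103, 51, 51, 50, 140, 18, 47] handle [97, 5, 166, 156, 131, 27, 102]
med [48, 139, 91, 99, 93, 190, 47, 228, 145, 97, 48] handle [59, 22, 102, 170, 174, 91, 58]
dark [100, 192, 84, 109, 141, 50, 147, 96, 181, 111, 49] handle [42, 95, 94, 118, 146, 62, 41]
big [10, 50, 66, 241, 112, 152, 68, 69, 119, 205, 140] handle [74, 24, 108, 237, 190, 169, 73]
```

View pics/b.png

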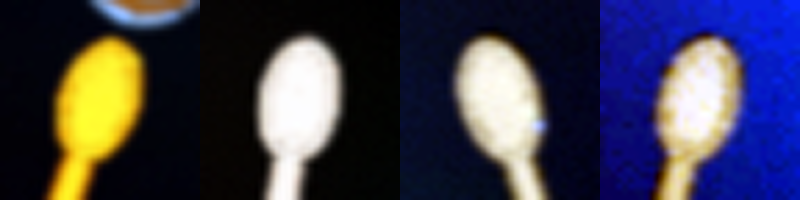

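Depth is too noisy to tell whether the bowls face up or down, so I'll compare shading instead, in both cameras.

```bash
python3 - <<'E'
from h import *
S=dict(orange=([.6345,-.1211],-19.9),steel=([.632,-.2326],-11.4),med=([.4347,-.128],15.7),dark=([.4481,-.2455],-17.5),big=([.238,-.483],-51.9))
rows=[]
for cam in('top','scene'):
  im=np.mean([r.camera(cam)[0].astype(float) for _ in range(10)],0)
  row=[]
  for n,(c,a) in S.items():
    R=rot(np.radians(a)); f=1.4 if n=='big' else 1
    # rectified patch: u along -> up, N=200
    N=150; g=np.linspace(-.036,.036,N)*f
    U,V=np.meshgrid(g[::-1]+.05*f,g[::-1],indexing='ij')
    X=np.stack([U,V],-1)@R.T+c; X=np.concatenate([X,np.full(X.shape[:2]+(1,),.009)],-1)
    p=proj(cam,X).reshape(N,N,2).astype(np.float32)
    w=cv2.remap(im.astype(np.float32),p[...,0],p[...,1],cv2.INTER_CUBIC)
    L=w.max(2) if n!='steel' else w.mean(2)
    m=L>np.percentile(L,99)*.6
    b=L[40:110,60:90]; lo,hi=np.percentile(L[m],[2,99.5]); 
    row.append(np.clip((L-lo)/(hi-lo)*255,0,255).astype(np.uint8))
    cc=lambda i,j:int(L[i-6:i+6,j-6:j+6].mean())
    print(cam,n,'across L->R',[cc(73,j) for j in (48,57,66,75,84,93,102)],'along far->near',[cc(i,75) for i in (28,40,52,64,76,88,100,112)],'handle',cc(140,75))
  rows.append(np.hstack(row))
cv2.imwrite('pics/b2.png',np.vstack(rows))
E
```

```text
top orange across L->R [244, 250, 251, 251, 251, 251, 248] along far->near [249, 250, 251, 251, 251, 251, 251, 251] handle 250
top steel across L->R [236, 244, 246, 246, 246, 244, 233] along far->near [238, 244, 246, 244, 246, 246, 244, 241] handle 243
top med across L->R [201, 213, 216, 217, 218, 214, 196] along far->near [211, 216, 218, 218, 217, 216, 215, 214] handle 211
top dark across L->R [141, 149, 151, 151, 151, 146, 130] along far->near [143, 147, 150, 150, 151, 151, 151, 143] handle 143
top big across L->R [227, 228, 228, 228, 231, 232, 179] along far->near [216, 222, 226, 227, 229, 241, 250, 250] handle 233
scene orange across L->R [245, 246, 246, 246, 245, 242, 227] along far->near [245, 246, 246, 246, 246, 246, 245, 243] handle 241
scene steel across L->R [238, 239, 240, 240, 237, 229, 199] along far->near [234, 241, 240, 240, 240, 238, 235, 229] handle 224
scene med across L->R [208, 214, 215, 213, 211, 202, 167] along far->near [196, 213, 219, 218, 210, 193, 190, 189] handle 188
scene dark across L->R [152, 155, 156, 156, 152, 143, 123] along far->near [137, 150, 154, 155, 156, 154, 149, 139] handle 127
scene big across L->R [219, 220, 221, 222, 211, 199, 191] along far->near [194, 214, 217, 218, 226, 242, 241, 239] handle 236
```

View pics/b2.png

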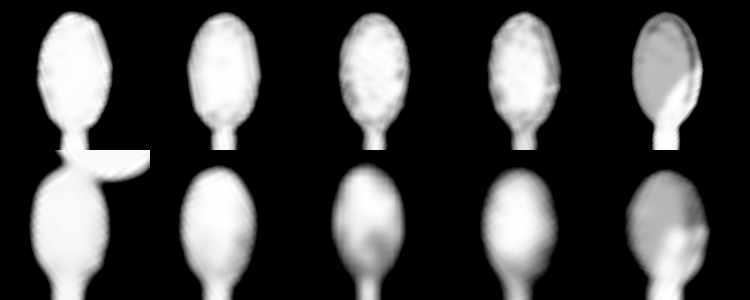

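```bash
python3 - <<'E'
from h import *
S=dict(orange=([.6345,-.1211],-19.9),steel=([.632,-.2326],-11.4),med=([.4347,-.128],15.7),dark=([.4481,-.2455],-17.5),big=([.238,-.483],-51.9))
ys,xs=np.mgrid[0:480,0:640]; px=np.c_[xs.ravel(),ys.ravel()]
for cam in('top','scene'):
  A=[r.camera(cam) for _ in range(8)]
  D=np.array([a[1] for a in A]); im=np.mean([a[0].astype(float) for a in A],0).reshape(-1,3)
  print(cam,'temporal std',D.std(0).mean(),'levels',np.unique(D[0])[1000:1004])
  d=D.mean(0); P=atz(cam,px,.009)[:,:2]; Z=atd(cam,px,d)[:,2]*1000
  for n,(c,a) in S.items():
    f=1.4 if n=='big' else 1
    q=(P-c)@rot(np.radians(a))/f
    def st(m): return '%.1f±%.1f(%d)'%(Z[m].mean(),Z[m].std()/m.sum()**.5,m.sum())
    e=((q[:,0]-.052)/.029)**2+(q[:,1]/.017)**2
    ring=((q[:,0]-.052)/.055)**2+(q[:,1]/.035)**2
    print(n,'cen',st(e<.3),'rim',st((e>.45)&(e<.95)),'han',st((q[:,0]<.015)&(q[:,0]>-.07)&(abs(q[:,1])<.004)),'gnd',st((ring>1.2)&(ring<2)&(abs(q[:,1])>.025)),
     'B across',[int(im[(abs(q[:,0]-.052)<.008)&(abs(q[:,1]-v)<.002)].mean(0)[2]) for v in np.arange(-.015,.016,.005)],'along',[int(im[(abs(q[:,1])<.004)&(abs(q[:,0]-u)<.0025)].mean(0)[2]) for u in np.arange(.025,.08,.008)])
E
```

```text
top temporal std 0.018148765 levels [0.90705734 0.9071438  0.9072874  0.9074327 ]
orange cen 10.2±3.7(64) rim 14.4±2.9(116) han 20.9±4.1(104) gnd 6.9±1.5(446) B across [61, 67, 69, 70, 70, 67, 60] along [63, 68, 69, 69, 69, 69, 66]
steel cen 12.2±4.0(72) rim 14.3±2.8(117) han 22.9±5.0(102) gnd 7.3±1.6(446) B across [200, 233, 239, 239, 239, 234, 213] along [226, 233, 240, 240, 237, 237, 227]
med cen 9.6±3.2(73) rim 14.5±2.8(120) han 11.4±1.5(108) gnd 6.9±1.5(462) B across [70, 78, 80, 81, 81, 79, 72] along [74, 80, 80, 80, 81, 80, 78]
dark cen 7.5±2.3(72) rim 14.5±2.7(121) han 16.2±3.1(108) gnd 3.6±1.1(461) B across [53, 54, 57, 57, 57, 56, 53] along [52, 55, 57, 57, 57, 56, 55]
big cen 12.7±2.4(155) rim 14.4±1.8(262) han 17.2±2.2(226) gnd 4.1±0.7(969) B across [46, 42, 43, 41, 40, 40, 39] along [51, 55, 52, 41, 40, 39, 37]
scene temporal std 0.027351132 levels [1.4176437 1.4176713 1.4176933 1.4177351]
orange cen 15.5±6.3(47) rim 13.8±3.2(79) han 17.2±4.6(65) gnd 12.0±2.0(305) B across [57, 55, 57, 59, 59, 59, 59] along [55, 54, 58, 59, 59, 58, 104]
steel cen 11.9±5.2(47) rim 14.8±4.6(77) han 20.4±5.4(63) gnd 5.6±1.9(294) B across [160, 214, 228, 235, 235, 232, 229] along [213, 220, 230, 234, 235, 235, 225]
med cen 9.1±4.6(38) rim 22.6±6.2(67) han 13.2±3.5(50) gnd 7.0±2.4(254) B across [62, 80, 83, 84, 86, 85, 80] along [74, 76, 76, 84, 88, 85, 76]
dark cen 9.5±4.6(38) rim 19.3±5.4(63) han 13.4±3.4(51) gnd 4.5±1.8(241) B across [56, 56, 59, 60, 60, 60, 58] along [53, 55, 59, 60, 60, 58, 54]
big cen 9.1±3.1(57) rim 11.7±2.0(94) han 12.3±2.4(75) gnd 7.4±1.8(344) B across [52, 46, 44, 43, 42, 41, 42] along [52, 49, 53, 44, 42, 41, 40]
```

Dropped-out zero readings spoil the means, so I'll redo this with them masked.

```bash
python3 - <<'E'
from h import *
S=dict(orange=([.6345,-.1211],-19.9),steel=([.632,-.2326],-11.4),med=([.4347,-.128],15.7),dark=([.4481,-.2455],-17.5),big=([.238,-.483],-51.9))
ys,xs=np.mgrid[0:480,0:640]; px=np.c_[xs.ravel(),ys.ravel()]
for cam in('top','scene'):
  D=np.array([r.camera(cam)[1] for _ in range(8)]); D[D==0]=np.nan
  d=np.nanmedian(D,0); P=atz(cam,px,.009)[:,:2]; Z=atd(cam,px,d)[:,2]*1000
  for n,(c,a) in S.items():
    f=1.4 if n=='big' else 1
    q=(P-c)@rot(np.radians(a))/f
    def st(m): return '%.1f±%.1f'%(np.nanmean(Z[m]),np.nanstd(Z[m])/m.sum()**.5)
    e=((q[:,0]-.052)/.029)**2+(q[:,1]/.017)**2
    ring=((q[:,0]-.052)/.055)**2+(q[:,1]/.035)**2
    print(cam,n,'cen',st(e<.3),'rim',st((e>.5)&(e<.9)),'han',st((q[:,0]<.015)&(q[:,0]>-.07)&(abs(q[:,1])<.004)),'gnd',st((ring>1.2)&(ring<2)&(abs(q[:,1])>.025)))
E
```

```text
top orange cen 5.1±0.1 rim 9.0±0.3 han 9.6±0.1 gnd 0.8±0.2
top steel cen 4.9±0.2 rim 9.0±0.3 han 9.9±0.1 gnd 0.4±0.1
top med cen 4.8±0.1 rim 8.9±0.3 han 9.9±0.1 gnd 0.4±0.1
top dark cen 5.4±0.1 rim 9.2±0.3 han 9.9±0.1 gnd 0.4±0.1
top big cen 7.3±0.1 rim 9.7±0.4 han 10.5±0.4 gnd 0.9±0.0
scene orange cen 4.2±0.2 rim 9.1±1.1 han 8.9±0.2 gnd 6.8±1.0
scene steel cen 4.0±0.3 rim 6.0±0.5 han 9.5±0.2 gnd -0.5±0.1
scene med cen 5.0±0.2 rim 7.4±0.5 han 9.6±0.2 gnd 0.1±0.1
scene dark cen 4.6±0.2 rim 9.1±0.4 han 9.7±0.2 gnd -0.1±0.1
scene big cen 6.0±0.4 rim 10.0±0.6 han 10.1±0.6 gnd 1.6±0.6
```

All four spoons read hollow up: bowl centre about 5 mm, rim about 9 mm. Next I'll compute the lid handle and basket positions.

```bash
python3 - <<'E'
from h import *
h=atz('top',[[155+187/3.5,100+521/2.85],[155+308/3.5,100+530/2.85]],.074);print('handle',h,c2(h))
b=atz('top',[[449,204.6],[504,204.6],[504,286],[449,286]],.05);print('basket',b,b.mean(0))
for x in(-.1,.0,.06): print(x,cw([[x,0,0]]))
for p in ([-.103,0],[.104,0]): print(p,cw([p+[0]]))
E
```

```text
handle [[0.42667504 0.24787154 0.074     ]
 [0.41774381 0.16555109 0.074     ]] [[-0.07422911  0.03984562]
 [-0.0739285  -0.04295736]]
basket [[ 0.61109485 -0.34106399  0.05      ]
 [ 0.60879372 -0.47644314  0.05      ]
 [ 0.40841412 -0.46544864  0.05      ]
 [ 0.41035775 -0.33233578  0.05      ]] [ 0.50966511 -0.40382289  0.05      ]
-0.1 [[0.39662321 0.21114689 0.        ]]
0.0 [[0.496 0.2   0.   ]]
0.06 [[0.55562608 0.19331186 0.        ]]
[-0.103, 0] [[0.3936419 0.2114813 0.       ]]
[0.104, 0] [[0.59935186 0.18840723 0.        ]]
```

Request:
{"op": "carry_out", "data": {"increments": [[0,0,-0.2325,0.9,0.94,0,-1],[0,0,-0.2325,0.9,0.94,0,-1],[0,0,-0.2325,0.9,0.94,0,-1],[0,0,-0.2325,0.9,0.94,0,-1]]}}

```text
time: 4.88
eef_pos: [0.3244, -0.4823, 0.2198]
orientation: [-3.132, -0.216, -0.004]
ft_force: [1.6, 0.7, -0.0]
gripper_width: 0.0386
grip_force: 0.0
```

Request:
{"op": "carry_out", "data": {"increments": [[0,0,-0.2325,0.9,0.94,0,-1],[0,0,-0.2325,0.9,0.94,0,-1],[0,0,-0.2325,0.9,0.94,0,-1],[0,0,-0.2325,0.9,0.94,0,-1]]}}

```text
time: 5.22
eef_pos: [0.4135, -0.3884, 0.2197]
orientation: [-3.135, 0.167, -0.003]
ft_force: [1.9, 0.2, -0.6]
gripper_width: -0.0001
grip_force: 0.0
```

Request:
{"op": "carry_out", "data": {"increments": [[0,0,0,0.91,0.94,0,-1],[0,0,0,0.91,0.94,0,-1],[0,0,0,0.91,0.94,0,-1],[0,0,0,0.91,0.94,0,-1],[0,0,0,0.91,0.94,0,-1]]}}

```text
time: 5.63
eef_pos: [0.502, -0.2967, 0.2195]
orientation: [-3.136, 0.167, -0.001]
ft_force: [0.2, 0.4, 0.1]
gripper_width: 0.0002
grip_force: 0.0
```

Request:
{"op": "carry_out", "data": {"increments": [[0,0,0,0,1,0,-1],[0,0,0,0,1,0,-1],[0,0,0,0,1,0,-1]]}}

```text
time: 5.88
eef_pos: [0.4993, -0.1958, 0.2196]
orientation: [-3.135, 0.171, 0.001]
ft_force: [1.3, 1.7, 0.0]
gripper_width: -0.0002
grip_force: 0.0
```

Request:
{"op": "carry_out", "data": {"increments": [[0,0,0,0,1,0,-1],[0,0,0,0,1,0,-1],[0,0,0,0,1,0,-1]]}}

```text
time: 6.13
eef_pos: [0.4994, -0.0956, 0.2199]
orientation: [-3.136, 0.17, -0.0]
ft_force: [1.0, 0.6, 0.9]
gripper_width: -0.0002
grip_force: 0.0
```

Request:
{"op": "carry_out", "data": {"increments": [[0,0,0,0,1,0,-1],[0,0,0,0,1,0,-1],[0,0,0,0,1,0,-1]]}}

```text
time: 6.38
eef_pos: [0.4994, 0.0044, 0.2199]
orientation: [-3.136, 0.17, -0.0]
ft_force: [-0.1, 0.5, -0.3]
gripper_width: 0.0002
grip_force: 0.0
```

Request:
{"op": "carry_out", "data": {"increments": [[0,0,0,-0.5,1,0,-1],[0,0,0,-0.5,1,0,-1],[0,0,0,-0.5,1,0,-1],[0,0,0,-0.5,1,0,-1]]}}

```text
time: 6.72
eef_pos: [0.4477, 0.1043, 0.22]
orientation: [-3.136, 0.167, 0.0]
ft_force: [1.0, 0.8, 0.4]
gripper_width: 0.0001
grip_force: 0.0
```

Request:
{"op": "carry_out", "data": {"increments": [[0,0,0,-0.5,1,0,-1],[0,0,0,-0.5,1,0,-1],[0,0,0,-0.5,1,0,-1],[0,0,0,-0.5,1,0,-1],[0,0,0,-0.5,1,0,-1],[0,0,0,-0.5,1,0,-1]]}}

```text
time: 7.22
eef_pos: [0.4003, 0.1993, 0.2197]
orientation: [3.136, -0.177, 0.0]
ft_force: [-0.0, 0.5, -0.2]
gripper_width: 0.0003
grip_force: 0.0
```

Request:
{"op": "carry_out", "data": {"increments": [[0,0,0,-0.06,0.11,-0.715,-1],[0,0,0,-0.06,0.11,-0.715,-1],[0,0,0,-0.06,0.11,-0.715,-1]]}}

```text
time: 7.47
eef_pos: [0.392, 0.2093, 0.1443]
orientation: [3.133, -0.177, -0.008]
ft_force: [-0.4, 0.9, -0.1]
gripper_width: -0.0002
grip_force: 0.0
```

Request:
{"op": "carry_out", "data": {"increments": [[0,0,0,0,0,-0.4,-1],[0,0,0,0,0,-0.715,-1],[0,0,0,0,0,-0.715,-1],[0,0,0,0,0,-0.715,-1]]}}

```text
time: 7.8
eef_pos: [0.394, 0.2104, 0.0773]
orientation: [3.135, -0.178, -0.002]
ft_force: [0.8, 0.7, 0.3]
gripper_width: -0.0001
grip_force: 0.0
```

Request:
{"op": "carry_out", "data": {"increments": [[0,0,0,0.12,-0.01,0,-1],[0,0,0,0.25,-0.03,0,-1],[0,0,0,0.38,-0.04,0,-1],[0,0,0,0.5,-0.06,0,-1],[0,0,0,0.62,-0.07,0,-1],[0,0,0,0.75,-0.08,0,-1],[0,0,0,0.87,-0.1,0,-1],[0,0,0,0.99,-0.11,0,-1]]}}

```text
time: 8.47
eef_pos: [0.495, 0.1998, 0.0788]
orientation: [-3.136, 0.178, -0.003]
ft_force: [0.1, -0.6, -0.1]
gripper_width: 0.0
grip_force: 0.0
```

Request:
{"op": "carry_out", "data": {"increments": [[0,0,0,0.12,-0.01,0,-1],[0,0,0,0.25,-0.03,0,-1],[0,0,0,0.38,-0.04,0,-1],[0,0,0,0.5,-0.06,0,-1],[0,0,0,0.62,-0.07,0,-1],[0,0,0,0.75,-0.08,0,-1],[0,0,0,0.87,-0.1,0,-1],[0,0,0,0.99,-0.11,0,-1]]}}

```text
time: 9.13
eef_pos: [0.5939, 0.1885, 0.079]
orientation: [-3.136, 0.178, -0.003]
ft_force: [-0.5, -0.4, 0.3]
gripper_width: -0.0001
grip_force: 0.0
```

Request:
{"op": "carry_out", "data": {"increments": [[0,0,0,0.05,-0.01,0,-1],[0,0,0,0.1,-0.01,0,-1],[0,0,0,0.14,-0.02,0,-1],[0,0,0,0.14,-0.02,0,-1]]}}

```text
time: 9.47
eef_pos: [0.6064, 0.1871, 0.0773]
orientation: [-3.136, 0.177, -0.001]
ft_force: [0.4, -0.2, -0.4]
gripper_width: 0.0001
grip_force: 0.0
```

```bash
python3 - <<'E'
from h import *
im,d=save('top','t4.png',(150,95,320,320),2.6)
for e in r.trace('top','lid_handle')[:2]+r.trace('top','divider_tab')[:1]+r.trace('top','brush')[:2]:
  ys,xs=np.nonzero(e['region']);print(e['conf'],e['at'],xs.min(),xs.max(),ys.min(),ys.max())
E
```

```text
0.78 [190.6, 252.2] 170 289 208 293
0.75 [411.5, 264.5] 399 422 242 302
```

View pics/t4.png

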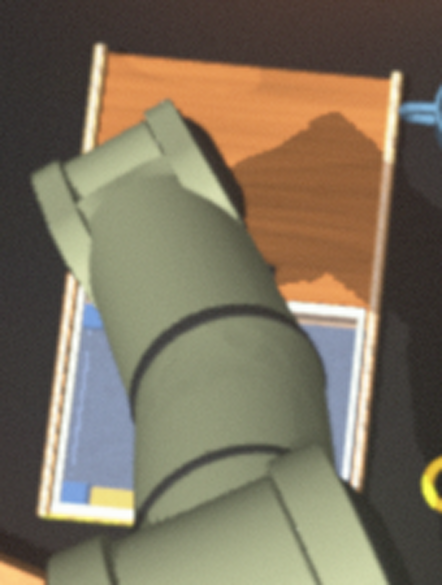

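Request:
{"op": "carry_out", "data": {"increments": [[0,0,0,0,0,1,-1],[0,0,0,0,0,1,-1],[0,0,0,0,0,1,-1]]}}

```text
time: 9.92
eef_pos: [0.6069, 0.1882, 0.1816]
orientation: [-3.135, 0.176, -0.007]
ft_force: [0.0, 0.4, -0.0]
gripper_width: -0.0002
grip_force: 0.0
```

Request:
{"op": "carry_out", "data": {"increments": [[0,0,0,0,-1,0,-1],[0,0,0,0,-1,0,-1],[0,0,0,0,-1,0,-1]]}}

```text
time: 10.17
eef_pos: [0.6055, 0.0818, 0.1772]
orientation: [3.134, -0.182, 0.001]
ft_force: [-0.3, -0.4, -0.3]
gripper_width: 0.0
grip_force: 0.0
```

Request:
{"op": "carry_out", "data": {"increments": [[0,0,0,0,-1,0,-1],[0,0,0,0,-1,0,-1],[0,0,0,0,-1,0,-1]]}}

```text
time: 10.42
eef_pos: [0.6051, -0.0187, 0.1768]
orientation: [3.134, -0.183, -0.0]
ft_force: [0.1, -1.1, -0.5]
gripper_width: 0.0002
grip_force: 0.0
```

Request:
{"op": "carry_out", "data": {"increments": [[0,0,0,0,-0.5,0,-1],[0,0,0,0,-0.5,0,-1],[0,0,0,0,-0.5,0,-1]]}}

```text
time: 10.67
eef_pos: [0.6053, -0.0666, 0.1767]
orientation: [3.135, -0.183, -0.0]
ft_force: [-0.6, -0.2, -0.7]
gripper_width: -0.0
grip_force: 0.0
```

```bash
python3 - <<'E'
from h import *
im,d=save('top','t5.png',(150,95,320,320),2.6)
for n in ('lid_handle','divider_tab','brush'):
 for e in r.trace('top',n)[:2]:
  ys,xs=np.nonzero(e['region']);print(n,e['conf'],e['at'],xs.min(),xs.max(),ys.min(),ys.max())
E
```

```text
lid_handle 0.66 [472.6, 245.2] 445 503 204 286
lid_handle 0.62 [229.0, 250.8] 170 289 204 301
```

View pics/t5.png

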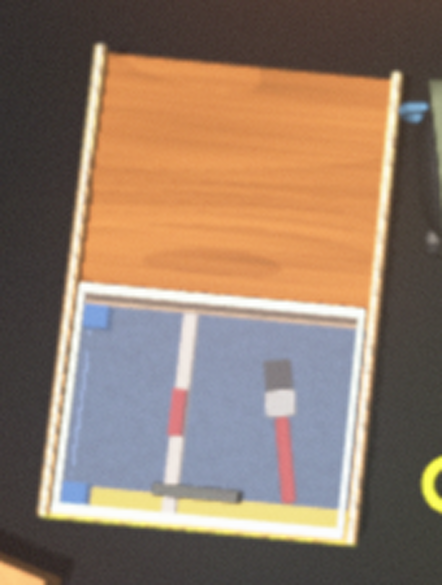

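```bash
python3 - <<'E'
from h import *
s=r.read_state();print(s['eef_pos'],s['joint_pos'])
X=s['eef_pos']
for n in('top','scene'):
  print(n,proj(n,[X,X-[0,0,.022],X+[0,0,.1]]))
o=[]
for n in('top','scene'):
  p=proj(n,[X-[0,0,.022]])[0]
  im,d=r.camera(n)
  for z,c in ((.0,(255,0,0)),(-.022,(0,255,0)),(.1,(0,0,255))):
    q=proj(n,[X+[0,0,z]])[0]; cv2.circle(im,tuple(int(v) for v in q),1,c,-1)
  w=cv2.getRectSubPix(im,(120,120),(float(p[0]),float(p[1])));o.append(cv2.resize(w,(400,400),interpolation=cv2.INTER_CUBIC))
cv2.imwrite('pics/g.png',np.hstack(o)[:,:,::-1])
# depth of handle area
im,d=r.camera('top'); D=np.array([r.camera('top')[1] for _ in range(4)]);D[D==0]=np.nan;d=np.nanmedian(D,0)
px=np.array([[x,y] for y in range(278,292) for x in (215,222,228,235,240)]); print(np.round(atd('top',px,d)[:,2]*1000).reshape(-1,5))
E
```

```text
[ 0.60570615 -0.06124981  0.17670691] [ 0.11343862  0.54539551 -0.15896913  1.68152186  0.10245939  0.92289615
 -1.76624369]
top [[338.07415631 198.83068001]
 [337.68336663 200.66505306]
 [340.04845199 189.56392255]]
scene [[302.72568009 231.6812759 ]
 [302.91534281 236.80813328]
 [301.81812148 206.93901886]]
[[43. 44. 47. 47. 44.]
 [47. 48. 44. 45. 48.]
 [46. 46. 45. 47. 43.]
 [77. 46. 46. 45. 46.]
 [79. 79. 76. 46. 47.]
 [77. 77. 77. 76. 76.]
 [78. 77. 78. 77. 77.]
 [78. 79. 77. 74. 80.]
 [48. 76. 78. 80. 80.]
 [47. 49. 44. 79. 78.]
 [43. 48. 48. 46. 74.]
 [44. 47. 49. 51. 44.]
 [47. 45. 44. 49. 49.]
 [45. 46. 46. 48. 46.]]
```

View pics/g.png

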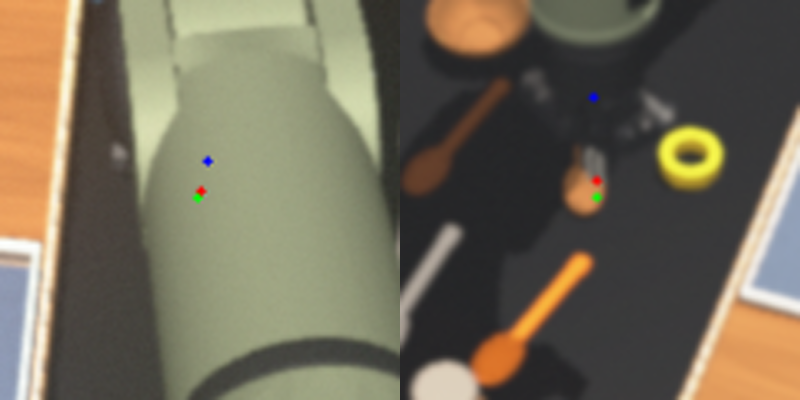

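The lid has not moved. The closed fingertips may sit higher than assumed, so I'll find their height with a gentle touch on bare counter.

Request:
{"op": "carry_out", "data": {"increments": [[0,0,0,0,0,-0.7,-1],[0,0,0,0,0,-0.7,-1],[0,0,0,0,0,-0.7,-1]]}}

```text
time: 11.47
eef_pos: [0.6029, -0.0623, 0.1019]
orientation: [3.137, -0.175, -0.011]
ft_force: [-1.0, -0.7, -0.6]
gripper_width: 0.0
grip_force: 0.0
```

Request:
{"op": "carry_out", "data": {"increments": [[0,0,0,0,0,-0.4,-1],[0,0,0,0,0,-0.7,-1],[0,0,0,0,0,-0.75,-1],[0,0,0,0,0,-0.79,-1],[0,0,0,0,0,-0.81,-1],[0,0,0,0,0,-0.81,-1]]}}

```text
time: 11.97
eef_pos: [0.6068, -0.0627, 0.0274]
orientation: [3.137, -0.176, 0.003]
ft_force: [0.5, 0.1, 0.7]
gripper_width: 0.0002
grip_force: 0.0
```

Request:
{"op": "carry_out", "data": {"increments": [[0,0,0,0,0,-0.03,-1],[0,0,0,0,0,-0.05,-1],[0,0,0,0,0,-0.05,-1]]}}

```text
time: 12.22
eef_pos: [0.606, -0.0627, 0.0211]
orientation: [3.137, -0.176, 0.001]
ft_force: [-0.3, 0.0, 0.6]
gripper_width: -0.0003
grip_force: 0.0
```

Request:
{"op": "carry_out", "data": {"increments": [[0,0,0,0,0,-0.02,-1],[0,0,0,0,0,-0.03,-1],[0,0,0,0,0,-0.03,-1]]}}

```text
time: 12.47
eef_pos: [0.6057, -0.0626, 0.0175]
orientation: [-3.137, 0.176, 0.0]
ft_force: [0.6, 0.8, 0.3]
gripper_width: 0.0003
grip_force: 0.0
```

Request:
{"op": "carry_out", "data": {"increments": [[0,0,0,0,0,-0.03,-1],[0,0,0,0,0,-0.04,-1],[0,0,0,0,0,-0.04,-1]]}}

```text
time: 12.72
eef_pos: [0.6056, -0.0626, 0.0133]
orientation: [-3.137, 0.176, 0.001]
ft_force: [0.7, -0.1, 0.3]
gripper_width: 0.0001
grip_force: 0.0
```

Request:
{"op": "carry_out", "data": {"increments": [[0,0,0,0,0,-0.02,-1],[0,0,0,0,0,-0.03,-1],[0,0,0,0,0,-0.03,-1]]}}

```text
time: 12.97
eef_pos: [0.6057, -0.0626, 0.0104]
orientation: [-3.137, 0.176, 0.0]
ft_force: [0.5, 0.1, 0.3]
gripper_width: -0.0
grip_force: 0.0
```

Request:
{"op": "carry_out", "data": {"increments": [[0,0,0,0,0,-0.02,-1],[0,0,0,0,0,-0.03,-1],[0,0,0,0,0,-0.03,-1]]}}

```text
time: 13.22
eef_pos: [0.6057, -0.0626, 0.0074]
orientation: [-3.137, 0.176, 0.0]
ft_force: [-0.5, -0.0, -0.9]
gripper_width: -0.0004
grip_force: 0.0
```

Request:
{"op": "carry_out", "data": {"increments": [[0,0,0,0,0,-0.02,-1],[0,0,0,0,0,-0.03,-1],[0,0,0,0,0,-0.03,-1]]}}

```text
time: 13.47
eef_pos: [0.6056, -0.0626, 0.0044]
orientation: [-3.137, 0.176, 0.001]
ft_force: [0.0, 0.9, 0.5]
gripper_width: 0.0001
grip_force: 0.0
```

Request:
{"op": "carry_out", "data": {"increments": [[0,0,0,0,0,-0.02,-1],[0,0,0,0,0,-0.03,-1],[0,0,0,0,0,-0.03,-1]]}}

```text
time: 13.72
eef_pos: [0.6057, -0.0626, 0.0014]
orientation: [-3.137, 0.176, 0.0]
ft_force: [0.4, -0.0, -0.5]
gripper_width: -0.0
grip_force: 0.0
```

```bash
python3 - <<'E'
from h import *
s=r.read_state();print(s['eef_pos'],s['ft_force'],s['tau'],s['joint_pos'],r.tips_ahead)
im,d=r.camera('scene'); X=s['eef_pos']; p=proj('scene',[X])[0];print(p)
o=cv2.getRectSubPix(im,(110,90),(float(p[0]),float(p[1]-10))).astype(float)
o=np.clip(255*(o/255)**.5,0,255).astype(np.uint8)
cv2.imwrite('pics/g2.png',cv2.resize(o,(770,560),interpolation=cv2.INTER_CUBIC)[:,:,::-1])
E
```

```text
[ 0.605655   -0.0626216   0.00143448] [ 0.37762594 -0.01852405 -0.45830614] [-6.25582295e-03 -1.03311846e+02  1.65037215e-01 -2.40579879e+01
  2.74102675e-02 -8.89621605e-02 -1.17048013e-02] [ 0.09074498  0.78988437 -0.1248716   1.76884285  0.15895396  0.59291718
 -1.81255064] 0.022
[303.69393793 269.60287211]
```

View pics/g2.png

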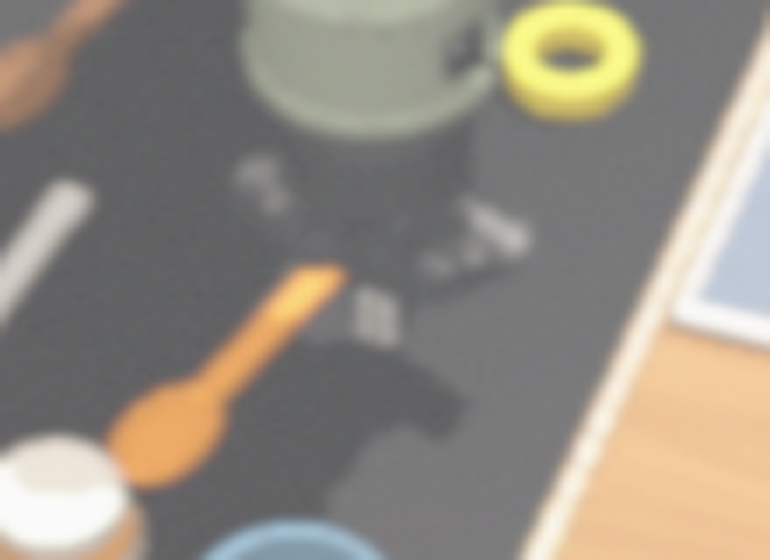

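The pads' lower end appears right at the projected TCP, so the tips are about 20 mm higher than the stated 22 mm offset would put them. I'll keep going down in small steps until contact.

Request:
{"op": "carry_out", "data": {"increments": [[0,0,0,0,0,-0.02,-1],[0,0,0,0,0,-0.03,-1],[0,0,0,0,0,-0.03,-1]]}}

```text
time: 14.02
eef_pos: [0.6057, -0.0626, -0.0016]
orientation: [-3.137, 0.176, 0.0]
ft_force: [0.0, 0.3, 0.2]
gripper_width: 0.0001
grip_force: 0.0
```

Request:
{"op": "carry_out", "data": {"increments": [[0,0,0,0,0,-0.02,-1],[0,0,0,0,0,-0.03,-1],[0,0,0,0,0,-0.03,-1]]}}

```text
time: 14.27
eef_pos: [0.6056, -0.0626, -0.0046]
orientation: [-3.137, 0.176, 0.001]
ft_force: [-0.2, 0.5, -0.3]
gripper_width: -0.0004
grip_force: 0.0
```

Request:
{"op": "carry_out", "data": {"increments": [[0,0,0,0,0,-0.02,-1],[0,0,0,0,0,-0.03,-1],[0,0,0,0,0,-0.03,-1]]}}

```text
time: 14.52
eef_pos: [0.6057, -0.0626, -0.0076]
orientation: [-3.137, 0.176, 0.0]
ft_force: [0.1, -0.1, -0.7]
gripper_width: -0.0
grip_force: 0.0
```

Request:
{"op": "carry_out", "data": {"increments": [[0,0,0,0,0,-0.02,-1],[0,0,0,0,0,-0.03,-1],[0,0,0,0,0,-0.03,-1]]}}

```text
time: 14.77
eef_pos: [0.6056, -0.0626, -0.0106]
orientation: [3.137, -0.176, -0.0]
ft_force: [0.6, 1.4, -0.2]
gripper_width: 0.0002
grip_force: 0.0
```

```bash
python3 - <<'E'
from h import *
s=r.read_state();X=s['eef_pos'];print(X,proj('scene',[X,X-[0,0,.022]]))
A=[r.camera('scene') for _ in range(4)];D=np.array([a[1] for a in A]);D[D==0]=np.nan;d=np.nanmedian(D,0)
im=A[0][0]
for y in range(255,282):
  px=np.array([[x,y] for x in range(296,311)]);p=atd('scene',px,d)*1000
  print(y,' '.join('%4.0f'%v for v in p[:,2]),'|x',int(p[6,0]),int(p[8,0]),'|y',int(p[6,1]),int(p[8,1]),'|',im[y,298:308].max(1))
E
```

```text
[ 0.60564147 -0.06264425 -0.01056991] [[303.78004786 271.98179185]
 [303.947257   276.28378392]]
255   85   88   91   89   85   85   87  100   99   99  102  107   94   94   97 |x 616 624 |y -62 -54 | [44 43 43 44 45 44 44 46 46 45]
256   81   82   85   85   76   79   80   91   97   97   97  100   90   91   86 |x 615 626 |y -63 -54 | [45 43 41 43 44 44 44 44 44 42]
257   74   79   82   83   76   68   50   85   88   86   94   92   85   87   88 |x 597 623 |y -68 -55 | [45 45 42 44 45 46 43 43 44 42]
258   71   72   74   71   73   64   51   80   84   82   86   84   73   53   -3 |x 601 623 |y -67 -55 | [44 43 42 44 46 46 45 44 43 42]
259   68   67   67   72   72   61   51   79   79   78   79   77   63   55   55 |x 604 623 |y -66 -55 | [45 43 43 43 46 46 45 44 43 44]
260   47   58   57   56   64   63   47   72   71   75   73   71   56   54   55 |x 605 621 |y -66 -56 | [45 45 41 44 47 45 45 45 45 44]
261   -1   43   53   51   52   57   49   64   69   72   73   67   54   55   58 |x 610 622 |y -65 -55 | [46 44 43 43 44 45 45 44 43 44]
262    1    0   47   48   52   51   48   59   54   58   68
[... 2001 characters left out ...]
 39 41 40 39 39 41 39 38]
277    2    1    1    2   -1   -2   -0   -1   -1   -2    1    1    1   -1   -6 |x 631 629 |y -61 -55 | [40 41 39 39 39 41 40 40 38 39]
278   -0   -1    0    0    0   -4    2   -2   -3   -1   -3    0    1    0    0 |x 636 631 |y -59 -55 | [41 40 41 40 41 39 39 40 40 39]
279    2   -1   -1    4   -4    2   -0    5   -1   -3    3   -1   -2   -0    1 |x 637 635 |y -59 -54 | [38 38 40 39 38 39 39 41 40 40]
280    0   -3   -0    4   -1   -0   -1    1    2    2    1    1   -1   -2   -3 |x 640 641 |y -58 -52 | [41 40 41 39 41 40 39 39 40 40]
281   -1   -1    2    1    2    0   -1    0   -2   -2    2    0   -2    0   -3 |x 644 642 |y -57 -52 | [39 39 40 39 40 39 39 40 39 41]
```

The depth image puts the fingertip's lower edge at z ≈ 5 mm, x ≈ 0.616 and y ≈ −0.061 while the TCP reads −10.6 mm. So x and y are right, and the tips stand about 15 mm above the reading. Contact should pin it down.

Request:
{"op": "carry_out", "data": {"increments": [[0,0,0,0,0,-0.02,-1],[0,0,0,0,0,-0.03,-1],[0,0,0,0,0,-0.03,-1]]}}

```text
time: 15.22
eef_pos: [0.6061, -0.0627, -0.0116]
orientation: [3.136, -0.176, 0.001]
ft_force: [-11.0, 1.0, 33.7]
gripper_width: -0.0
grip_force: 17.0
```

Request:
{"op": "carry_out", "data": {"increments": [[0,0,0,0,0,-0.01,-1],[0,0,0,0,0,-0.02,-1],[0,0,0,0,0,-0.02,-1]]}}

```text
time: 15.47
eef_pos: [0.6062, -0.0627, -0.0118]
orientation: [3.136, -0.177, 0.002]
ft_force: [-22.6, 1.9, 71.2]
gripper_width: -0.0002
grip_force: 35.5
```

Contact came at a reading of −11.3 mm, so the tips are 11 mm above the reported TCP. I'll use that offset, lift, and redo the lid push lower down.

Request:
{"op": "carry_out", "data": {"increments": [[0,0,0,0,0,1,-1],[0,0,0,0,0,1,-1],[0,0,0,0,0,1,-1],[0,0,0,0,0,1,-1]]}}

```text
time: 15.8
eef_pos: [0.6081, -0.0629, 0.0892]
orientation: [-3.137, 0.177, -0.01]
ft_force: [0.7, 0.3, 0.3]
gripper_width: -0.0003
grip_force: 0.0
```

Request:
{"op": "carry_out", "data": {"increments": [[0,0,0,-0.71,0.915,0.6,-1],[0,0,0,-0.71,0.915,0.6,-1],[0,0,0,-0.71,0.915,0.6,-1],[0,0,0,-0.71,0.915,0.6,-1]]}}

```text
time: 16.13
eef_pos: [0.5326, 0.034, 0.147]
orientation: [-3.135, 0.168, -0.002]
ft_force: [1.5, 1.1, 1.4]
gripper_width: -0.0004
grip_force: 0.0
```

Request:
{"op": "carry_out", "data": {"increments": [[0,0,0,-0.71,0.915,0,-1],[0,0,0,-0.71,0.915,0,-1],[0,0,0,-0.71,0.915,0,-1],[0,0,0,-0.71,0.915,0,-1]]}}

```text
time: 16.47
eef_pos: [0.4602, 0.1252, 0.1446]
orientation: [-3.136, 0.166, 0.002]
ft_force: [0.6, 1.6, 0.6]
gripper_width: -0.0002
grip_force: 0.0
```

Request:
{"op": "carry_out", "data": {"increments": [[0,0,0,-0.71,0.915,0,-1],[0,0,0,-0.71,0.915,0,-1],[0,0,0,-0.71,0.915,0,-1],[0,0,0,-0.71,0.915,0,-1],[0,0,0,-0.71,0.915,0,-1]]}}

```text
time: 16.88
eef_pos: [0.3919, 0.2131, 0.1445]
orientation: [-3.137, 0.171, 0.0]
ft_force: [0.3, -0.3, 0.1]
gripper_width: -0.0001
grip_force: 0.0
```

Request:
{"op": "carry_out", "data": {"increments": [[0,0,0,0,0,-0.4,-1],[0,0,0,0,0,-0.8,-1],[0,0,0,0,0,-0.97,-1],[0,0,0,0,0,-0.97,-1],[0,0,0,0,0,-0.97,-1]]}}

```text
time: 17.3
eef_pos: [0.3928, 0.2109, 0.0473]
orientation: [3.135, -0.178, -0.002]
ft_force: [0.6, 0.4, -0.4]
gripper_width: 0.0001
grip_force: 0.0
```

Request:
{"op": "carry_out", "data": {"increments": [[0,0,0,0.12,-0.01,0,-1],[0,0,0,0.25,-0.03,0,-1],[0,0,0,0.38,-0.04,0,-1],[0,0,0,0.5,-0.06,0,-1],[0,0,0,0.62,-0.07,0,-1],[0,0,0,0.75,-0.08,0,-1],[0,0,0,0.87,-0.1,0,-1],[0,0,0,0.99,-0.11,0,-1]]}}

```text
time: 17.97
eef_pos: [0.4931, 0.2003, 0.0497]
orientation: [-3.136, 0.178, -0.002]
ft_force: [-2.7, -1.1, 0.6]
gripper_width: -0.0003
grip_force: 1.3
```

Request:
{"op": "carry_out", "data": {"increments": [[0,0,0,0.12,-0.01,0,-1],[0,0,0,0.25,-0.03,0,-1],[0,0,0,0.38,-0.04,0,-1],[0,0,0,0.5,-0.06,0,-1],[0,0,0,0.62,-0.07,0,-1],[0,0,0,0.75,-0.08,0,-1],[0,0,0,0.87,-0.1,0,-1],[0,0,0,0.99,-0.11,0,-1]]}}

```text
time: 18.63
eef_pos: [0.592, 0.1891, 0.0499]
orientation: [-3.136, 0.178, -0.002]
ft_force: [-2.6, -1.5, -0.4]
gripper_width: -0.0002
grip_force: 1.3
```

Request:
{"op": "carry_out", "data": {"increments": [[0,0,0,0.04,0,0,-1],[0,0,0,0.08,-0.01,0,-1],[0,0,0,0.12,-0.01,0,-1],[0,0,0,0.14,-0.02,0,-1],[0,0,0,0.14,-0.02,0,-1]]}}

```text
time: 19.05
eef_pos: [0.6051, 0.1878, 0.0481]
orientation: [-3.136, 0.176, -0.001]
ft_force: [-0.4, -0.6, -0.7]
gripper_width: -0.0002
grip_force: 0.0
```

Request:
{"op": "carry_out", "data": {"increments": [[0,0,0,0.03,0,0,-1],[0,0,0,0.05,-0.01,0,-1],[0,0,0,0.05,-0.01,0,-1]]}}

```text
time: 19.3
eef_pos: [0.6058, 0.1879, 0.0475]
orientation: [3.136, -0.174, -0.011]
ft_force: [-26.4, 2.2, 19.6]
gripper_width: -0.0001
grip_force: 13.5
```

Request:
{"op": "carry_out", "data": {"increments": [[0,0,0,0.02,0,0,-1],[0,0,0,0.02,0,0,-1]]}}

```text
time: 19.47
eef_pos: [0.6059, 0.1879, 0.0473]
orientation: [3.135, -0.173, -0.017]
ft_force: [-39.1, 0.9, 27.8]
gripper_width: -0.0
grip_force: 20.0
```

Request:
{"op": "carry_out", "data": {"increments": [[0,0,0,0.02,0,0,-1],[0,0,0,0.02,0,0,-1]]}}

```text
time: 19.63
eef_pos: [0.6059, 0.188, 0.047]
orientation: [3.134, -0.172, -0.023]
ft_force: [-51.1, 0.9, 33.1]
gripper_width: 0.0
grip_force: 25.8
```

Lid is at its stop. I'll back off and look.

Request:
{"op": "carry_out", "data": {"increments": [[0,0,0,-0.25,0.02,0,-1],[0,0,0,-0.25,0.02,1,-1],[0,0,0,-0.25,0.02,1,-1],[0,0,0,-0.25,0.02,1,-1],[0,0,0,-0.25,0.02,1,-1]]}}

```text
time: 20.05
eef_pos: [0.5907, 0.1898, 0.1525]
orientation: [-3.134, 0.176, -0.01]
ft_force: [-0.6, 0.1, -0.4]
gripper_width: -0.0
grip_force: 0.0
```

Request:
{"op": "carry_out", "data": {"increments": [[0,0,0,0,-1,0,-0.2],[0,0,0,0,-1,0,-0.2],[0,0,0,0,-1,0,-0.2]]}}

```text
time: 20.3
eef_pos: [0.5884, 0.0832, 0.1474]
orientation: [3.134, -0.182, -0.0]
ft_force: [0.2, -0.9, -0.2]
gripper_width: 0.0334
grip_force: 0.0
```

Request:
{"op": "carry_out", "data": {"increments": [[0,0,0,0,-1,0,-0.2],[0,0,0,0,-1,0,-0.2],[0,0,0,0,-1,0,-0.2]]}}

```text
time: 20.55
eef_pos: [0.5881, -0.0173, 0.1473]
orientation: [3.134, -0.183, -0.001]
ft_force: [0.6, -1.2, -0.3]
gripper_width: 0.0341
grip_force: 0.0
```

Request:
{"op": "carry_out", "data": {"increments": [[0,0,0,0,-0.5,0,-0.2],[0,0,0,0,-0.5,0,-0.2],[0,0,0,0,-0.5,0,-0.2]]}}

```text
time: 20.8
eef_pos: [0.5882, -0.0652, 0.1473]
orientation: [3.135, -0.184, -0.001]
ft_force: [0.0, 0.5, 0.1]
gripper_width: 0.0339
grip_force: 0.0
```

```bash
python3 - <<'E'
from h import *
im,d=save('top','t6.png',(150,95,320,320),2.6)
for n,z in (('lid_handle',.05),('divider_tab',.024),('brush',.016)):
 for e in r.trace('top',n)[:2]:
  ys,xs=np.nonzero(e['region']);print(n,e['conf'],e['at'],xs.min(),xs.max(),ys.min(),ys.max(),c2(atz('top',[e['at']],z)))
# red colour
hsv=cv2.cvtColor(im,cv2.COLOR_RGB2HSV); m=(((hsv[...,0]<8)|(hsv[...,0]>170))&(hsv[...,1]>110)&(hsv[...,2]>90)).astype(np.uint8); m[:, :165]=0; m[:,300:]=0; m[:195]=0; m[310:]=0
n,l,s,c=cv2.connectedComponentsWithStats(m)
for k in range(1,n):
  if s[k,4]>15:
    ys,xs=np.nonzero(l==k);P=c2(atz('top',np.c_[xs,ys],.037 if s[k,3]<35 and c[k,0]<240 else .019)); a=np.linalg.svd(P-P.mean(0),full_matrices=False)[2][0]
    print(s[k],c[k],P.mean(0),P.min(0),P.max(0),np.degrees(np.arctan(a[1]/a[0])))
E
```

```text
lid_handle 0.83 [237.9, 171.9] 180 296 126 219 [[0.20669503 0.00431682]]
lid_handle 0.42 [414.2, 252.7] 408 422 242 267 [[ 0.04725186 -0.44833025]]
divider_tab 0.72 [220.8, 250.7] 212 225 216 292 [[0.00881865 0.02888924]]
divider_tab 0.25 [317.7, 278.6] 312 332 270 291 [[-0.03746705 -0.21876218]]
brush 0.67 [257.0, 251.0] 251 263 233 287 [[ 0.01733832 -0.06011257]]
[214 245   8  17 103] [217.81553398 253.06796117] [0.00130384 0.03308161] [-0.01912362  0.02573239] [0.02196667 0.04043045] -0.5349267603242909
[256 256   8  33 188] [259.38829787 271.75      ] [-0.03406544 -0.07203519] [-0.07371775 -0.08508781] [ 0.00529236 -0.05934231] 11.340610858179776
```

View pics/t6.png

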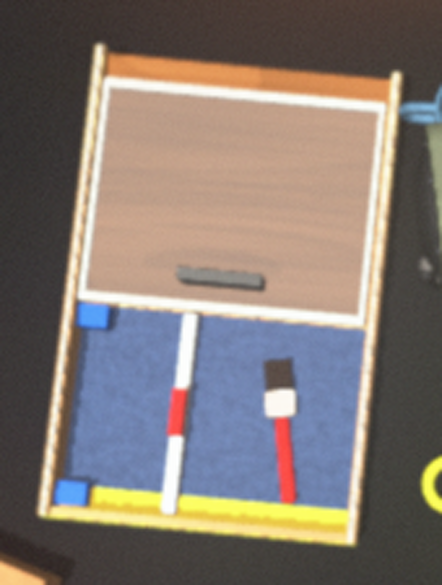

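Lid is now open, with its handle at (219,277) in the crop. The brush handle runs (280,420)–(289,500) and the divider tab is at (177,412). Brush next.

Request:
{"op": "carry_out", "data": {"increments": [[0,0,0.19,-0.58,0.975,0,0.17],[0,0,0.19,-0.58,0.975,0,0.17],[0,0,0.19,-0.58,0.975,0,0.17],[0,0,0.19,-0.58,0.975,0,0.17]]}}

```text
time: 21.33
eef_pos: [0.528, 0.0431, 0.1479]
orientation: [-3.136, -0.149, 0.002]
ft_force: [0.7, 1.1, 0.0]
gripper_width: 0.0499
grip_force: 0.0
```

Request:
{"op": "carry_out", "data": {"increments": [[0,0,0,-0.58,0.975,0,0.17],[0,0,0,-0.58,0.975,0,0.17],[0,0,0,-0.58,0.975,0,0.17],[0,0,0,-0.58,0.975,0,0.17],[0,0,0,-0.58,0.975,0,0.17],[0,0,0,-0.58,0.975,0,0.17]]}}

```text
time: 21.83
eef_pos: [0.4729, 0.1342, 0.1478]
orientation: [3.138, 0.138, 0.0]
ft_force: [0.7, 0.0, 0.3]
gripper_width: 0.0498
grip_force: 0.0
```

Request:
{"op": "carry_out", "data": {"increments": [[0,0,0,0,0,-0.4,0.17],[0,0,0,0,0,-0.8,0.17],[0,0,0,0,0,-0.8,0.17],[0,0,0,0,0,-0.8,0.17],[0,0,0,0,0,-0.8,0.17]]}}

```text
time: 22.25
eef_pos: [0.4736, 0.1337, 0.0692]
orientation: [-3.139, -0.135, -0.001]
ft_force: [0.1, -0.3, 1.0]
gripper_width: 0.0499
grip_force: 0.0
```

Request:
{"op": "carry_out", "data": {"increments": [[0,0,0,-0.02,0,-0.4,0.17],[0,0,0,-0.02,0,-0.6,0.17],[0,0,0,-0.02,0,-0.68,0.17],[0,0,0,-0.02,0,-0.68,0.17],[0,0,0,-0.02,0,-0.68,0.17]]}}

```text
time: 22.67
eef_pos: [0.4718, 0.1341, 0.0014]
orientation: [-3.138, -0.136, -0.003]
ft_force: [0.3, 0.6, -0.3]
gripper_width: 0.0499
grip_force: 0.0
```

Request:
{"op": "carry_out", "data": {"increments": [[0,0,0,0,0,0,-1],[0,0,0,0,0,0,-1],[0,0,0,0,0,0,-1],[0,0,0,0,0,0,-1],[0,0,0,0,0,0,-1],[0,0,0,0,0,0,-1]], "force": 50}}

```text
time: 23.17
eef_pos: [0.4715, 0.134, 0.0009]
orientation: [-3.138, -0.136, -0.003]
ft_force: [-2.6, -1.2, 18.6]
gripper_width: 0.0122
grip_force: 48.9
```

Request:
{"op": "carry_out", "data": {"increments": [[0,0,0,0,0,0.5,-1],[0,0,0,0,0,1,-1],[0,0,0,0,0,1,-1],[0,0,0,0,0,1,-1],[0,0,0,0,0,1,-1]]}}

```text
time: 23.58
eef_pos: [0.4715, 0.1339, 0.1009]
orientation: [-3.138, -0.136, -0.004]
ft_force: [-0.3, 0.2, -0.1]
gripper_width: 0.0123
grip_force: 50.1
```

Request:
{"op": "carry_out", "data": {"increments": [[0,0,-0.12,0.05,-0.9,0.3,-1],[0,0,-0.12,0.05,-0.9,0.3,-1],[0,0,-0.12,0.05,-0.9,0.3,-1],[0,0,-0.12,0.05,-0.9,0.3,-1]]}}

```text
time: 23.92
eef_pos: [0.4757, 0.0402, 0.1297]
orientation: [3.139, -0.069, -0.0]
ft_force: [-0.4, -0.2, -1.0]
gripper_width: 0.0124
grip_force: 50.2
```

Request:
{"op": "carry_out", "data": {"increments": [[0,0,0,0.05,-0.9,0,-1],[0,0,0,0.05,-0.9,0,-1],[0,0,0,0.05,-0.9,0,-1]]}}

```text
time: 24.17
eef_pos: [0.4799, -0.0519, 0.1286]
orientation: [3.139, -0.069, -0.003]
ft_force: [-0.2, -2.6, -0.6]
gripper_width: 0.0124
grip_force: 50.2
```

Request:
{"op": "carry_out", "data": {"increments": [[0,0,0,0.05,-0.9,0,-1],[0,0,0,0.05,-0.9,0,-1],[0,0,0,0.05,-0.9,0,-1]]}}

```text
time: 24.42
eef_pos: [0.4849, -0.1422, 0.1286]
orientation: [3.139, -0.07, -0.003]
ft_force: [-1.1, -1.3, -0.2]
gripper_width: 0.0117
grip_force: 50.2
```

Request:
{"op": "carry_out", "data": {"increments": [[0,0,0,0.05,-0.9,0,-1],[0,0,0,0.05,-0.9,0,-1],[0,0,0,0.05,-0.9,0,-1]]}}

```text
time: 24.67
eef_pos: [0.4897, -0.2323, 0.1286]
orientation: [3.139, -0.07, -0.002]
ft_force: [-1.2, -0.8, -0.8]
gripper_width: 0.0122
grip_force: 50.2
```

Request:
{"op": "carry_out", "data": {"increments": [[0,0,0,0.05,-0.9,0,-1],[0,0,0,0.05,-0.9,0,-1],[0,0,0,0.05,-0.9,0,-1]]}}

```text
time: 24.92
eef_pos: [0.4945, -0.3225, 0.1284]
orientation: [3.139, -0.07, -0.002]
ft_force: [-1.3, -1.6, -0.7]
gripper_width: 0.012
grip_force: 50.2
```

Request:
{"op": "carry_out", "data": {"increments": [[0,0,0,0.05,-0.88,0,-1],[0,0,0,0.05,-0.88,0,-1],[0,0,0,0.05,-0.88,0,-1],[0,0,0,0.05,-0.88,0,-1],[0,0,0,0.05,-0.88,0,-1]]}}

```text
time: 25.33
eef_pos: [0.5006, -0.4034, 0.1283]
orientation: [-3.14, 0.062, 0.002]
ft_force: [0.6, 0.2, 0.0]
gripper_width: 0.012
grip_force: 50.2
```

```bash
python3 - <<'E'
from h import *
s=r.read_state();print(s['eef_pos'],s['orientation'],s['gripper_width'],s['grip_force'])
for cam in('top','scene'):
  r.camera(cam)
  for e in r.trace(cam,'brush')[:2]:
    ys,xs=np.nonzero(e['region']);print(cam,e['conf'],e['at'],xs.min(),xs.max(),ys.min(),ys.max())
  X=s['eef_pos'];print(proj(cam,[X+[.06,0,.02],X+[-.06,0,.02]]))
E
```

```text
[ 0.50057507 -0.40339116  0.12828758] [-3.13957410e+00  6.16246923e-02  2.26571660e-03] 0.01204020917070125 50.16188085079193
top 0.86 [488.4, 229.0] 482 496 210 271
[[488.09758641 218.26730375]
 [490.85547096 270.91455528]]
scene 0.61 [193.7, 206.3] 186 200 192 212
[[191.81800756 204.9826198 ]
 [206.27575014 175.92480403]]
```

Request:
{"op": "carry_out", "data": {"increments": [[0,0,0,0,0,-0.4,-1],[0,0,0,0,0,-0.8,-1],[0,0,0,0,0,-0.8,-1],[0,0,0,0,0,-0.8,-1]]}}

```text
time: 25.87
eef_pos: [0.5002, -0.4029, 0.0489]
orientation: [-3.139, 0.06, 0.004]
ft_force: [0.3, 0.2, -0.0]
gripper_width: 0.0119
grip_force: 50.1
```

Request:
{"op": "carry_out", "data": {"increments": [[0,0,0,0,0,-0.3,-1],[0,0,0,0,0,-0.45,-1],[0,0,0,0,0,-0.45,-1],[0,0,0,0,0,-0.45,-1],[0,0,0,0,0,-0.45,-0.2],[0,0,0,0,0,-0.45,-0.2],[0,0,0,0,0,-0.45,-0.2],[0,0,0,0,0,-0.45,-0.2]]}}

```text
time: 26.53
eef_pos: [0.5011, -0.4044, 0.0056]
orientation: [3.14, -0.061, 0.001]
ft_force: [-1.0, 0.1, -0.5]
gripper_width: 0.0341
grip_force: 0.0
```

Request:
{"op": "carry_out", "data": {"increments": [[0,0,0,0,0,1,-0.2],[0,0,0,0,0,1,-0.2],[0,0,0,0,0,1,-0.2],[0,0,0,0,0,1,-0.2]]}}

```text
time: 26.87
eef_pos: [0.5027, -0.4056, 0.1098]
orientation: [3.137, -0.062, 0.009]
ft_force: [0.5, -0.6, -0.2]
gripper_width: 0.0339
grip_force: 0.0
```

Request:
{"op": "carry_out", "data": {"increments": [[0,0,0,0,1,0.2,-1],[0,0,0,0,1,0.2,-1],[0,0,0,0,1,0.2,-1]]}}

```text
time: 27.12
eef_pos: [0.5011, -0.2995, 0.1254]
orientation: [-3.139, 0.057, -0.001]
ft_force: [0.7, 0.5, 0.1]
gripper_width: 0.0007
grip_force: 0.0
```

Request:
{"op": "carry_out", "data": {"increments": [[0,0,0,0,1,0,-1],[0,0,0,0,1,0,-1],[0,0,0,0,1,0,-1]]}}

```text
time: 27.37
eef_pos: [0.5007, -0.1988, 0.1248]
orientation: [-3.139, 0.055, 0.0]
ft_force: [1.0, 1.3, 0.5]
gripper_width: -0.0002
grip_force: 0.0
```

Request:
{"op": "carry_out", "data": {"increments": [[0,0,-0.07,0,1,0,-1],[0,0,-0.07,0,1,0,-1],[0,0,-0.07,0,1,0,-1]]}}

```text
time: 27.62
eef_pos: [0.5006, -0.0988, 0.1248]
orientation: [-3.135, 0.17, -0.0]
ft_force: [0.3, -0.3, -0.2]
gripper_width: -0.0001
grip_force: 0.0
```

```bash
python3 - <<'E'
from h import *
s=r.read_state();print(s['eef_pos'],s['orientation'],s['gripper_width'],s['grip_force'])
im,d=r.camera('top')
for e in r.trace('top','brush')[:2]:
    ys,xs=np.nonzero(e['region']);print(e['conf'],e['at'],xs.min(),xs.max(),ys.min(),ys.max(),atz('top',[e['at']],.015),np.nanmedian(atd('top',np.c_[xs,ys],d)[:,2]))
E
```

```text
[ 0.50060776 -0.09880975  0.12478434] [-3.13526291e+00  1.70168447e-01 -5.89886831e-06] -0.00012314783108549807 0.0
0.58 [473.3, 238.8] 467 480 218 273 [[ 0.52886907 -0.407354    0.015     ]] 0.015170949816820656
```

Request:
{"op": "carry_out", "data": {"increments": [[0,0,0,-0.02,0.98,0,-1],[0,0,0,-0.02,0.98,0,-1],[0,0,0,-0.02,0.98,0,-1]]}}

```text
time: 27.97
eef_pos: [0.4986, -0.0017, 0.1248]
orientation: [-3.135, 0.171, -0.0]
ft_force: [0.6, 0.7, -0.1]
gripper_width: 0.0003
grip_force: 0.0
```

Request:
{"op": "carry_out", "data": {"increments": [[0,0,0,-0.02,0.98,0,-1],[0,0,0,-0.02,0.98,0,-1],[0,0,0,-0.02,0.98,0,-1]]}}

```text
time: 28.22
eef_pos: [0.4965, 0.0969, 0.1248]
orientation: [-3.135, 0.17, -0.001]
ft_force: [0.5, 0.3, -0.1]
gripper_width: 0.0002
grip_force: 0.0
```

Request:
{"op": "carry_out", "data": {"increments": [[0,0,0,-0.02,0.98,0,-1],[0,0,0,-0.02,0.98,0,-1],[0,0,0,-0.02,0.98,0,-1],[0,0,0,-0.02,0.98,0,-1],[0,0,0,-0.02,0.98,0,-1]]}}

```text
time: 28.63
eef_pos: [0.4948, 0.1899, 0.1245]
orientation: [3.136, -0.175, -0.0]
ft_force: [0.5, -0.4, -0.4]
gripper_width: -0.0003
grip_force: 0.0
```

Request:
{"op": "carry_out", "data": {"increments": [[0,0,0,0,0,-0.4,-1],[0,0,0,0,0,-0.7,-1],[0,0,0,0,0,-0.95,-1],[0,0,0,0,0,-0.95,-1],[0,0,0,0,0,-0.95,-1]]}}

```text
time: 29.05
eef_pos: [0.4945, 0.1882, 0.0294]
orientation: [3.135, -0.179, -0.003]
ft_force: [-0.1, 0.3, 0.9]
gripper_width: 0.0004
grip_force: 0.0
```

Request:
{"op": "carry_out", "data": {"increments": [[0,0,0,0,0,-0.1,-1],[0,0,0,0,0,-0.18,-1],[0,0,0,0,0,-0.18,-1]]}}

```text
time: 29.3
eef_pos: [0.4948, 0.1895, 0.0113]
orientation: [3.137, -0.177, 0.0]
ft_force: [-0.5, -0.5, 0.8]
gripper_width: 0.0002
grip_force: 0.0
```

Request:
{"op": "carry_out", "data": {"increments": [[0,0,0,0.01,0.12,0,-1],[0,0,0,0.02,0.24,0,-1],[0,0,0,0.04,0.36,0,-1],[0,0,0,0.05,0.48,0,-1],[0,0,0,0.06,0.6,0,-1],[0,0,0,0.08,0.72,0,-1],[0,0,0,0.09,0.8,0,-1],[0,0,0,0.1,0.86,0,-1],[0,0,0,0.1,0.86,0,-1]]}}

```text
time: 30.05
eef_pos: [0.5047, 0.2776, 0.0116]
orientation: [-3.136, 0.174, -0.0]
ft_force: [0.0, -0.1, -0.1]
gripper_width: -0.0004
grip_force: 0.0
```

Request:
{"op": "carry_out", "data": {"increments": [[0,0,0,0,0.03,0,-1],[0,0,0,0,0.05,0,-1],[0,0,0,0,0.05,0,-1]]}}

```text
time: 30.3
eef_pos: [0.5049, 0.2809, 0.0117]
orientation: [-3.137, 0.177, -0.0]
ft_force: [0.2, 0.5, -0.1]
gripper_width: -0.0
grip_force: 0.0
```

Request:
{"op": "carry_out", "data": {"increments": [[0,0,0,0,0.02,0,-1],[0,0,0,0,0.02,0,-1]]}}

```text
time: 30.47
eef_pos: [0.5049, 0.2829, 0.0117]
orientation: [-3.137, 0.177, -0.0]
ft_force: [0.1, -0.8, 0.2]
gripper_width: -0.0002
grip_force: 0.3
```

Request:
{"op": "carry_out", "data": {"increments": [[0,0,0,0,0.02,0,-1],[0,0,0,0,0.02,0,-1]]}}

```text
time: 30.63
eef_pos: [0.5048, 0.2851, 0.0117]
orientation: [-3.136, 0.176, -0.0]
ft_force: [1.1, 0.2, 0.2]
gripper_width: 0.0
grip_force: 0.3
```

Request:
{"op": "carry_out", "data": {"increments": [[0,0,0,0,0.02,0,-1],[0,0,0,0,0.03,0,-1],[0,0,0,0,0.03,0,-1]]}}

```text
time: 30.88
eef_pos: [0.5047, 0.2882, 0.0117]
orientation: [-3.136, 0.176, -0.0]
ft_force: [-0.0, 0.2, 0.4]
gripper_width: -0.0002
grip_force: 0.0
```

Request:
{"op": "carry_out", "data": {"increments": [[0,0,0,0,0.02,0,-1],[0,0,0,0,0.02,0,-1]]}}

```text
time: 31.05
eef_pos: [0.5048, 0.2886, 0.0116]
orientation: [3.135, -0.177, -0.001]
ft_force: [-0.3, -6.3, 3.8]
gripper_width: 0.0001
grip_force: 3.6
```

Request:
{"op": "carry_out", "data": {"increments": [[0,0,0,0,0.02,0,-1],[0,0,0,0,0.02,0,-1]]}}

```text
time: 31.22
eef_pos: [0.5047, 0.2889, 0.0115]
orientation: [3.132, -0.179, -0.002]
ft_force: [-0.3, -17.1, 8.4]
gripper_width: -0.0
grip_force: 8.0
```

Divider is at its stop. I'll retreat and re-measure the divider and spoons.

Request:
{"op": "carry_out", "data": {"increments": [[0,0,0,0,-0.2,0,-1],[0,0,0,0,-0.2,1,-1],[0,0,0,0,-0.2,1,-1],[0,0,0,0,-0.2,1,-1]]}}

```text
time: 31.55
eef_pos: [0.5061, 0.2726, 0.1161]
orientation: [-3.134, 0.177, -0.005]
ft_force: [1.0, 0.9, 0.4]
gripper_width: 0.0004
grip_force: 0.0
```

Request:
{"op": "carry_out", "data": {"increments": [[0,0,0,0,-1,0.3,-0.1],[0,0,0,0,-1,0.3,-0.1],[0,0,0,0,-1,0.3,-0.1]]}}

```text
time: 31.8
eef_pos: [0.505, 0.168, 0.1431]
orientation: [3.135, -0.18, 0.002]
ft_force: [0.4, -0.9, 0.3]
gripper_width: 0.0359
grip_force: 0.0
```

Request:
{"op": "carry_out", "data": {"increments": [[0,0,0,0,-1,0,-0.1],[0,0,0,0,-1,0,-0.1],[0,0,0,0,-1,0,-0.1],[0,0,0,0,-1,0,-0.1]]}}

```text
time: 32.13
eef_pos: [0.5048, 0.0673, 0.1419]
orientation: [3.135, -0.185, 0.0]
ft_force: [0.2, 0.3, 0.6]
gripper_width: 0.0388
grip_force: 0.0
```

```bash
cat >> h.py <<'E'
WIN=dict(orange=(335,155,388,238),steel=(388,155,430,240),med=(337,240,388,318),dark=(390,235,432,306))
def spoons(names=WIN):
    im,d=r.camera('top')
    for n in names:
        try:
            c,a,L,q=spoon(im,d,WIN[n],thr={'dark':70}.get(n,90)); u=np.array([np.cos(np.radians(a)),np.sin(np.radians(a))])
            print(n,'c',c.round(4),'ang %.1f len %.3f'%(a,L),'grip@8',(c+.008*u).round(4),'jaw %.1f'%(a+90))
        except Exception as e: print(n,e)
    return im,d
def st():
    s=r.read_state(); R=cv2.Rodrigues(s['orientation'])[0]; y=R[:,1]
    print('tcp',s['eef_pos'].round(4),'jaw %.1f'%(np.degrees(np.arctan2(y[1],y[0]))%180),'case',c2(s['eef_pos']).round(4),'w',s['gripper_width'].round(4),'q7',s['joint_pos'].round(2),'t',s['time'])
E
python3 - <<'E'
from h import *
st(); im,d=spoons()
e=r.trace('top','divider_tab')[0];ys,xs=np.nonzero(e['region']);print(e['conf'],e['at']); P=c2(atz('top',np.c_[xs,ys],.026));print(P.min(0),P.max(0))
E
```

```text
Traceback (most recent call last):
  File "h.py", line 48, in st
    print('tcp',s['eef_pos'].round(4),'jaw %.1f'%(np.degrees(np.arctan2(y[1],y[0]))%180),'case',c2(s['eef_pos']).round(4),'w',s['gripper_width'].round(4),'q7',s['joint_pos'].round(2),'t',s['time'])
                                                                                                                              ^^^^^^^^^^^^^^^^^^^^^^^^
AttributeError: 'float' object has no attribute 'round'
```

```bash
sed -i "s/s\['gripper_width'\].round(4)/round(float(s['gripper_width']),4)/" h.py
python3 - <<'E'
from h import *
st(); im,d=spoons()
e=r.trace('top','divider_tab')[0];ys,xs=np.nonzero(e['region']);print(e['conf'],e['at']); P=c2(atz('top',np.c_[xs,ys],.026));print(P.min(0),P.max(0))
E
```

```text
tcp [0.5048 0.0673 0.1419] jaw 83.3 case [ 0.0235 -0.1309] w 0.0388 q7 [-0.13  0.45 -0.15  1.97  0.1   0.73 -2.03] t 32.1333
orange c [ 0.6349 -0.1212] ang -20.0 len 0.165 grip@8 [ 0.6424 -0.1239] jaw 70.0
steel c [ 0.6321 -0.2326] ang -11.4 len 0.167 grip@8 [ 0.6399 -0.2341] jaw 78.6
med c [ 0.4347 -0.1283] ang 15.9 len 0.160 grip@8 [ 0.4424 -0.1261] jaw 105.9
dark c [ 0.4486 -0.2463] ang -16.8 len 0.164 grip@8 [ 0.4563 -0.2486] jaw 73.2
0.63 [358.0, 271.3]
[-0.09731929 -0.36384777] [ 0.0478981  -0.29256959]
```

Request:
{"op": "carry_out", "data": {"increments": [[0,0,0.19,-0.31,-0.97,0,-0.1],[0,0,0.19,-0.31,-0.97,0,-0.1],[0,0,0.19,-0.31,-0.97,0,-0.1],[0,0,0.19,-0.31,-0.97,0,-0.1]]}}

```text
time: 32.57
eef_pos: [0.4725, -0.0281, 0.1416]
orientation: [3.138, 0.132, -0.002]
ft_force: [0.5, -1.1, -0.0]
gripper_width: 0.0385
grip_force: 0.0
```

Request:
{"op": "carry_out", "data": {"increments": [[0,0,0.19,-0.31,-0.97,0,-0.1],[0,0,0.19,-0.31,-0.97,0,-0.1],[0,0,0.19,-0.31,-0.97,0,-0.1],[0,0,0.19,-0.31,-0.97,0,-0.1],[0,0,0.19,-0.31,-0.97,0,-0.1],[0,0,0.19,-0.31,-0.97,0,-0.1]]}}

```text
time: 33.07
eef_pos: [0.4436, -0.1205, 0.1418]
orientation: [-3.109, -0.45, -0.001]
ft_force: [0.0, 0.4, -0.3]
gripper_width: 0.0387
grip_force: 0.0
```

Request:
{"op": "carry_out", "data": {"increments": [[0,0,0,0,0,-0.4,-0.1],[0,0,0,0,0,-0.8,-0.1],[0,0,0,0,0,-0.9,-0.1],[0,0,0,0,0,-0.9,-0.1],[0,0,0,0,0,-0.9,-0.1],[0,0,0,0,0,-0.9,-0.1]]}}

```text
time: 33.57
eef_pos: [0.4439, -0.1217, 0.0533]
orientation: [3.109, 0.448, 0.003]
ft_force: [0.3, -0.3, -0.2]
gripper_width: 0.0387
grip_force: 0.0
```

```bash
python3 -c "
from h import *
st()"
```

```text
tcp [ 0.4439 -0.1217  0.0533] jaw 106.4 case [-0.0159 -0.3255] w 0.0387 q7 [ 0.28  0.55 -0.18  2.14  0.21  0.46 -1.35] t 33.5667
```

Request:
{"op": "carry_out", "data": {"increments": [[0,0,0,-0.01,-0.04,-0.3,-0.1],[0,0,0,-0.01,-0.04,-0.5,-0.1],[0,0,0,-0.01,-0.04,-0.57,-0.1],[0,0,0,-0.01,-0.04,-0.57,-0.1],[0,0,0,-0.01,-0.04,-0.57,-0.1]]}}

```text
time: 33.98
eef_pos: [0.4425, -0.1261, -0.0041]
orientation: [3.109, 0.447, 0.002]
ft_force: [0.4, -0.2, 0.4]
gripper_width: 0.0386
grip_force: 0.0
```

Request:
{"op": "carry_out", "data": {"increments": [[0,0,0,0,0,0,-1],[0,0,0,0,0,0,-1],[0,0,0,0,0,0,-1],[0,0,0,0,0,0,-1],[0,0,0,0,0,0,-1]]}}

```text
time: 34.4
eef_pos: [0.4425, -0.1262, -0.0041]
orientation: [3.109, 0.447, 0.003]
ft_force: [-3.3, 1.3, 15.9]
gripper_width: 0.0104
grip_force: 49.0
```

Request:
{"op": "carry_out", "data": {"increments": [[0,0,0,0,0,0.5,-1],[0,0,0,0,0,1,-1],[0,0,0,0,0,1,-1],[0,0,0,0,0,1,-1],[0,0,0,0,0,1,-1]]}}

```text
time: 34.82
eef_pos: [0.4424, -0.1265, 0.0961]
orientation: [3.109, 0.446, 0.004]
ft_force: [0.6, 0.4, -1.3]
gripper_width: 0.0098
grip_force: 48.7
```

```bash
python3 -c "
from h import *
st(); r.camera('scene')
for e in r.trace('scene','spoon_a'): print(e['conf'],e['at'])
X=r.read_state()['eef_pos'];print(proj('scene',[X]))"
```

```text
tcp [ 0.4424 -0.1265  0.0961] jaw 106.3 case [-0.0169 -0.3305] w 0.0098 q7 [ 0.32  0.47 -0.22  2.12  0.18  0.57 -1.32] t 34.8167
0.97 [201.4, 167.0]
0.72 [297.6, 207.0]
0.57 [258.0, 219.6]
0.57 [244.7, 274.6]
0.54 [277.6, 278.2]
[[295.96069189 203.71698835]]
```

Request:
{"op": "carry_out", "data": {"increments": [[0,0,-0.19,0.17,0.96,0.35,-1],[0,0,-0.19,0.17,0.96,0.35,-1],[0,0,-0.19,0.17,0.96,0.35,-1],[0,0,-0.19,0.17,0.96,0.35,-1]]}}

```text
time: 35.25
eef_pos: [0.4597, -0.0256, 0.1301]
orientation: [-3.137, -0.144, -0.001]
ft_force: [0.9, 0.3, -0.2]
gripper_width: 0.0098
grip_force: 48.9
```

Request:
{"op": "carry_out", "data": {"increments": [[0,0,-0.19,0.17,0.96,0,-1],[0,0,-0.19,0.17,0.96,0,-1],[0,0,-0.19,0.17,0.96,0,-1],[0,0,-0.19,0.17,0.96,0,-1]]}}

```text
time: 35.58
eef_pos: [0.4757, 0.0702, 0.1286]
orientation: [-3.136, 0.168, 0.002]
ft_force: [-0.4, 0.9, -0.8]
gripper_width: 0.0099
grip_force: 48.9
```

Request:
{"op": "carry_out", "data": {"increments": [[0,0,0,0.17,0.96,0,-1],[0,0,0,0.17,0.96,0,-1],[0,0,0,0.17,0.96,0,-1],[0,0,0,0.17,0.96,0,-1]]}}

```text
time: 35.92
eef_pos: [0.4924, 0.1653, 0.1285]
orientation: [-3.136, 0.168, 0.002]
ft_force: [-0.8, -1.1, 0.2]
gripper_width: 0.0101
grip_force: 49.0
```

Request:
{"op": "carry_out", "data": {"increments": [[0,0,0,0.17,0.96,0,-1],[0,0,0,0.17,0.96,0,-1],[0,0,0,0.17,0.96,0,-1],[0,0,0,0.17,0.96,0,-1],[0,0,0,0.17,0.96,0,-1],[0,0,0,0.17,0.96,0,-1]]}}

```text
time: 36.42
eef_pos: [0.5096, 0.256, 0.1288]
orientation: [3.135, -0.177, -0.002]
ft_force: [-0.8, -0.5, -0.5]
gripper_width: 0.0103
grip_force: 49.0
```

```bash
python3 -c "
from h import *
st()"
```

```text
tcp [0.5096 0.256  0.1288] jaw 83.5 case [0.0073 0.0572] w 0.0103 q7 [-0.47  0.55 -0.15  1.82  0.11  0.78 -2.35] t 36.4167
```

Request:
{"op": "carry_out", "data": {"increments": [[0,0,0,0.01,0.02,-0.4,-1],[0,0,0,0.01,0.02,-0.8,-1],[0,0,0,0.01,0.02,-0.8,-1],[0,0,0,0.01,0.02,-0.8,-1]]}}

```text
time: 36.75
eef_pos: [0.5099, 0.2579, 0.0488]
orientation: [3.134, -0.178, -0.005]
ft_force: [0.2, -0.3, 0.5]
gripper_width: 0.0101
grip_force: 49.0
```

Request:
{"op": "carry_out", "data": {"increments": [[0,0,0,0,0,-0.2,-1],[0,0,0,0,0,-0.35,-1],[0,0,0,0,0,-0.43,-1],[0,0,0,0,0,-0.43,-1],[0,0,0,0,0,-0.43,-1]]}}

```text
time: 37.17
eef_pos: [0.5115, 0.2599, 0.0082]
orientation: [-3.136, 0.177, -0.002]
ft_force: [0.9, -0.5, 0.2]
gripper_width: 0.0103
grip_force: 49.0
```

Request:
{"op": "carry_out", "data": {"increments": [[0,0,0,0,0,0,-0.4],[0,0,0,0,0,0,-0.4],[0,0,0,0,0,0,-0.4],[0,0,0,0,0,0,-0.4]]}}

```text
time: 37.5
eef_pos: [0.511, 0.26, 0.0073]
orientation: [-3.136, 0.176, -0.001]
ft_force: [1.0, -0.9, -0.3]
gripper_width: 0.0259
grip_force: 0.0
```

Request:
{"op": "carry_out", "data": {"increments": [[0,0,0,0,0,0.4,-0.4],[0,0,0,0,0,1,-0.4],[0,0,0,0,0,1,-0.4],[0,0,0,0,0,1,-0.4]]}}

```text
time: 37.83
eef_pos: [0.5128, 0.2609, 0.1113]
orientation: [-3.133, 0.176, -0.008]
ft_force: [0.3, 0.3, -0.1]
gripper_width: 0.0258
grip_force: 0.0
```

Request:
{"op": "carry_out", "data": {"increments": [[0,0,0,0,-1,0.3,-0.1],[0,0,0,0,-1,0.3,-0.1],[0,0,0,0,-1,0.3,-0.1]]}}

```text
time: 38.08
eef_pos: [0.5107, 0.1556, 0.1375]
orientation: [3.135, -0.18, 0.001]
ft_force: [0.7, 0.0, -0.0]
gripper_width: 0.0382
grip_force: 0.0
```

Request:
{"op": "carry_out", "data": {"increments": [[0,0,0,0,-1,0,-0.1],[0,0,0,0,-1,0,-0.1],[0,0,0,0,-1,0,-0.1]]}}

```text
time: 38.33
eef_pos: [0.5102, 0.0543, 0.1366]
orientation: [3.134, -0.183, -0.001]
ft_force: [0.8, -1.0, -0.7]
gripper_width: 0.0387
grip_force: 0.0
```

Request:
{"op": "carry_out", "data": {"increments": [[0,0,0,0,-0.3,0,-0.1],[0,0,0,0,-0.3,0,-0.1],[0,0,0,0,-0.3,0,-0.1]]}}

```text
time: 38.58
eef_pos: [0.5106, 0.0284, 0.1366]
orientation: [3.136, -0.18, -0.0]
ft_force: [0.3, 0.3, 0.1]
gripper_width: 0.0381
grip_force: 0.0
```

```bash
python3 - <<'E'
from h import *
st(); im,d=save('top','t7.png',(150,95,440,320),2.6)
cv2.imwrite('im7.png',im)
WINS=['orange','steel','dark']; 
for n in WINS:
  c,a,L,q=spoon(im,d,WIN[n],thr={'dark':70}.get(n,90)); u=np.array([np.cos(np.radians(a)),np.sin(np.radians(a))]); print(n,c.round(4),round(a,1),round(L,3),(c+.008*u).round(4))
E
```

```text
tcp [0.5106 0.0284 0.1366] jaw 83.4 case [ 0.0337 -0.1689] w 0.0381 q7 [-0.06  0.46 -0.14  1.97  0.1   0.72 -1.95] t 38.5833
orange [ 0.6349 -0.1212] -20.1 0.165 [ 0.6424 -0.124 ]
steel [ 0.6321 -0.2326] -11.4 0.167 [ 0.6399 -0.2342]
dark [ 0.449  -0.2464] -17.6 0.163 [ 0.4566 -0.2488]
```

View pics/t7.png

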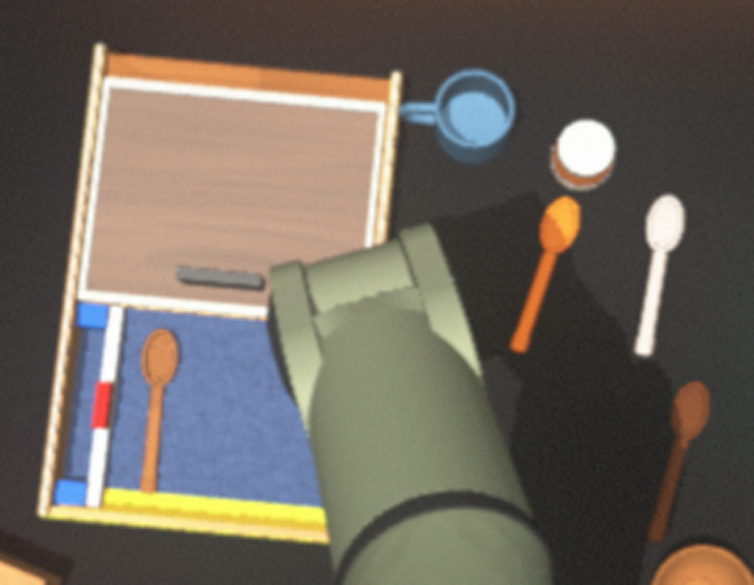

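The medium-brown spoon lies straight beside the divider, hollow up, with its handle towards the yellow strip, and the divider sits against both blue blocks. The lid is open. Dark spoon next.

Request:
{"op": "carry_out", "data": {"increments": [[0,0,-0.09,-0.18,-0.93,0,-0.1],[0,0,-0.09,-0.18,-0.93,0,-0.1],[0,0,-0.09,-0.18,-0.93,0,-0.1]]}}

```text
time: 38.88
eef_pos: [0.4914, -0.0673, 0.1365]
orientation: [3.122, -0.328, -0.001]
ft_force: [0.6, -1.5, -1.1]
gripper_width: 0.0384
grip_force: 0.0
```

Request:
{"op": "carry_out", "data": {"increments": [[0,0,-0.09,-0.18,-0.93,0,-0.1],[0,0,-0.09,-0.18,-0.93,0,-0.1],[0,0,-0.09,-0.18,-0.93,0,-0.1]]}}

```text
time: 39.13
eef_pos: [0.4735, -0.1607, 0.1366]
orientation: [3.103, -0.476, -0.001]
ft_force: [-0.1, -0.4, 0.7]
gripper_width: 0.0384
grip_force: 0.0
```

Request:
{"op": "carry_out", "data": {"increments": [[0,0,0,-0.18,-0.93,0,-0.1],[0,0,0,-0.18,-0.93,0,-0.1],[0,0,0,-0.18,-0.93,0,-0.1],[0,0,0,-0.18,-0.93,0,-0.1],[0,0,0,-0.18,-0.93,0,-0.1]]}}

```text
time: 39.55
eef_pos: [0.457, -0.2487, 0.1365]
orientation: [-3.106, 0.471, 0.0]
ft_force: [-0.4, 0.9, 1.1]
gripper_width: 0.0383
grip_force: 0.0
```

Request:
{"op": "carry_out", "data": {"increments": [[0,0,0,0,0,-0.4,-0.1],[0,0,0,0,0,-0.8,-0.1],[0,0,0,0,0,-0.9,-0.1],[0,0,0,0,0,-0.9,-0.1],[0,0,0,0,0,-0.9,-0.1],[0,0,0,0,0,-0.9,-0.1]]}}

```text
time: 40.05
eef_pos: [0.4579, -0.249, 0.0485]
orientation: [3.106, -0.469, 0.003]
ft_force: [0.6, 0.7, -0.4]
gripper_width: 0.0382
grip_force: 0.0
```

```bash
python3 - <<'E'
from h import *
st()
im=cv2.imread('im7.png'); hsv=cv2.cvtColor(im,cv2.COLOR_RGB2HSV)
m=((hsv[...,0]<25)&(hsv[...,1]>80)&(hsv[...,2]>60)).astype(np.uint8); m[:,:203]=0;m[:,222:]=0;m[:218]=0;m[286:]=0
ys,xs=np.nonzero(m);P=c2(atz('top',np.c_[xs,ys],.016));a=np.linalg.svd(P-P.mean(0),full_matrices=False)[2][0];print(P.min(0),P.max(0),P.mean(0),np.degrees(np.arctan(a[1]/a[0])),len(P))
E
```

```text
tcp [ 0.4579 -0.249   0.0485] jaw 72.8 case [ 0.0122 -0.4505] w 0.0382 q7 [ 0.42  0.62 -0.05  2.    0.06  0.53 -1.54] t 40.05
[-0.07718962  0.04419785] [0.08018118 0.07630167] [0.01543444 0.05900553] 1.693559397538005 438
```

Request:
{"op": "carry_out", "data": {"increments": [[0,0,0,-0.01,0,-0.3,-0.1],[0,0,0,-0.01,0,-0.45,-0.1],[0,0,0,-0.01,0,-0.52,-0.1],[0,0,0,-0.01,0,-0.52,-0.1],[0,0,0,-0.01,0,-0.52,-0.1]]}}

```text
time: 40.47
eef_pos: [0.4565, -0.2494, -0.0041]
orientation: [3.106, -0.47, 0.002]
ft_force: [-0.4, -0.7, 0.1]
gripper_width: 0.0383
grip_force: 0.0
```

Request:
{"op": "carry_out", "data": {"increments": [[0,0,0,0,0,0,-1],[0,0,0,0,0,0,-1],[0,0,0,0,0,0,-1],[0,0,0,0,0,0,-1],[0,0,0,0,0,0,-1]]}}

```text
time: 40.88
eef_pos: [0.4564, -0.2494, -0.0041]
orientation: [3.106, -0.471, 0.003]
ft_force: [-1.2, 0.7, 13.7]
gripper_width: 0.0103
grip_force: 48.9
```

Request:
{"op": "carry_out", "data": {"increments": [[0,0,0,0,0,0.5,-1],[0,0,0,0,0,1,-1],[0,0,0,0,0,1,-1],[0,0,0,0,0,1,-1],[0,0,0,0,0,1,-1]]}}

```text
time: 41.3
eef_pos: [0.4564, -0.2495, 0.0961]
orientation: [3.105, -0.471, 0.004]
ft_force: [-0.6, -0.2, -0.9]
gripper_width: 0.0102
grip_force: 48.8
```

Request:
{"op": "carry_out", "data": {"increments": [[0,0,0.09,0.1,0.9,0.35,-1],[0,0,0.09,0.1,0.9,0.35,-1],[0,0,0.09,0.1,0.9,0.35,-1],[0,0,0.09,0.1,0.9,0.35,-1]]}}

```text
time: 41.63
eef_pos: [0.4665, -0.1555, 0.1301]
orientation: [-3.124, 0.316, -0.001]
ft_force: [-0.1, 0.5, -0.2]
gripper_width: 0.0103
grip_force: 48.9
```

Request:
{"op": "carry_out", "data": {"increments": [[0,0,0.09,0.1,0.9,0,-1],[0,0,0.09,0.1,0.9,0,-1],[0,0,0.09,0.1,0.9,0,-1],[0,0,0.09,0.1,0.9,0,-1]]}}

```text
time: 41.97
eef_pos: [0.4756, -0.0664, 0.1288]
orientation: [-3.136, 0.17, 0.002]
ft_force: [0.5, -0.2, -0.1]
gripper_width: 0.0101
grip_force: 49.0
```

Request:
{"op": "carry_out", "data": {"increments": [[0,0,0,0.1,0.9,0,-1],[0,0,0,0.1,0.9,0,-1],[0,0,0,0.1,0.9,0,-1],[0,0,0,0.1,0.9,0,-1]]}}

```text
time: 42.3
eef_pos: [0.4857, 0.0229, 0.129]
orientation: [-3.136, 0.171, 0.002]
ft_force: [-0.1, -0.4, -1.1]
gripper_width: 0.0102
grip_force: 49.1
```

Request:
{"op": "carry_out", "data": {"increments": [[0,0,0,0.1,0.9,0,-1],[0,0,0,0.1,0.9,0,-1],[0,0,0,0.1,0.9,0,-1],[0,0,0,0.1,0.9,0,-1]]}}

```text
time: 42.63
eef_pos: [0.4958, 0.1123, 0.129]
orientation: [-3.137, 0.172, 0.001]
ft_force: [0.3, -0.8, -0.0]
gripper_width: 0.0099
grip_force: 49.1
```

Request:
{"op": "carry_out", "data": {"increments": [[0,0,0,0.08,0.93,0,-1],[0,0,0,0.08,0.93,0,-1],[0,0,0,0.08,0.93,0,-1],[0,0,0,0.08,0.93,0,-1],[0,0,0,0.08,0.93,0,-1],[0,0,0,0.08,0.93,0,-1]]}}

```text
time: 43.13
eef_pos: [0.504, 0.2015, 0.1293]
orientation: [3.135, -0.179, -0.001]
ft_force: [0.8, 0.1, -1.2]
gripper_width: 0.0105
grip_force: 49.2
```

```bash
python3 -c "
from h import *
st()"
```

```text
tcp [0.504  0.2015 0.1293] jaw 83.4 case [0.0078 0.0024] w 0.0105 q7 [-0.38  0.51 -0.15  1.89  0.11  0.74 -2.27] t 43.1333
```

Request:
{"op": "carry_out", "data": {"increments": [[0,0,0,0,0.03,-0.4,-1],[0,0,0,0,0.03,-0.8,-1],[0,0,0,0,0.03,-0.8,-1],[0,0,0,0,0.03,-0.8,-1]]}}

```text
time: 43.47
eef_pos: [0.503, 0.2049, 0.0489]
orientation: [3.134, -0.178, -0.005]
ft_force: [-0.4, -0.2, 0.7]
gripper_width: 0.0104
grip_force: 49.2
```

Request:
{"op": "carry_out", "data": {"increments": [[0,0,0,0,0,-0.2,-1],[0,0,0,0,0,-0.35,-1],[0,0,0,0,0,-0.43,-1],[0,0,0,0,0,-0.43,-1],[0,0,0,0,0,-0.43,-1]]}}

```text
time: 43.88
eef_pos: [0.5046, 0.2067, 0.0082]
orientation: [-3.136, 0.177, -0.002]
ft_force: [-0.6, -0.2, -0.5]
gripper_width: 0.01
grip_force: 49.2
```

Request:
{"op": "carry_out", "data": {"increments": [[0,0,0,0,0,0,-0.4],[0,0,0,0,0,0,-0.4],[0,0,0,0,0,0,-0.4],[0,0,0,0,0,0,-0.4]]}}

```text
time: 44.22
eef_pos: [0.504, 0.207, 0.0072]
orientation: [-3.136, 0.176, -0.001]
ft_force: [0.2, 0.2, -0.4]
gripper_width: 0.0255
grip_force: 0.0
```

Request:
{"op": "carry_out", "data": {"increments": [[0,0,0,0,0,0.4,-0.4],[0,0,0,0,0,1,-0.4],[0,0,0,0,0,1,-0.4],[0,0,0,0,0,1,-0.4]]}}

```text
time: 44.55
eef_pos: [0.5058, 0.2078, 0.1111]
orientation: [-3.134, 0.176, -0.009]
ft_force: [0.1, -0.3, -0.1]
gripper_width: 0.026
grip_force: 0.0
```

Request:
{"op": "carry_out", "data": {"increments": [[0,0,0,0.3,-1,0.3,-0.1],[0,0,0,0.3,-1,0.3,-0.1],[0,0,0,0.3,-1,0.3,-0.1]]}}

```text
time: 44.8
eef_pos: [0.5346, 0.1032, 0.1375]
orientation: [3.135, -0.179, 0.001]
ft_force: [0.6, -0.3, 0.2]
gripper_width: 0.0388
grip_force: 0.0
```

Request:
{"op": "carry_out", "data": {"increments": [[0,0,0,0,-1,0,-0.1],[0,0,0,0,-1,0,-0.1],[0,0,0,0,-1,0,-0.1],[0,0,0,0,-1,0,-0.1],[0,0,0,0,-1,0,-0.1]]}}

```text
time: 45.22
eef_pos: [0.5336, 0.0059, 0.1365]
orientation: [3.136, -0.179, -0.0]
ft_force: [0.3, 0.8, -0.7]
gripper_width: 0.0384
grip_force: 0.0
```

```bash
cat >> h.py <<'E'
def incase(im,out=()):
    # components of non-blue things on the felt, right of divider
    hsv=cv2.cvtColor(im,cv2.COLOR_RGB2HSV); ys,xs=np.mgrid[0:480,0:640]
    P=c2(atz('top',np.c_[xs.ravel(),ys.ravel()],.016)).reshape(480,640,2)
    blue=(hsv[...,0]>95)&(hsv[...,0]<130)&(hsv[...,1]>60)
    m=(~blue&(abs(P[...,0])<.083)&(P[...,1]<.093)&(P[...,1]>-.128)).astype(np.uint8)
    n,l,s,c=cv2.connectedComponentsWithStats(m)
    for k in range(1,n):
        if s[k,4]>150:
            q=P[l==k]; a=np.linalg.svd(q-q.mean(0),full_matrices=False)[2][0]
            print('in case',s[k,4],'x %.3f..%.3f y %.3f..%.3f mean y %.3f ang %.1f'%(q[:,0].min(),q[:,0].max(),q[:,1].min(),q[:,1].max(),q[:,1].mean(),np.degrees(np.arctan(a[1]/a[0]))),im[l==k].mean(0).astype(int))
E
python3 - <<'E'
from h import *
st(); im,d=spoons(['orange','steel']); incase(im)
E
```

```text
tcp [0.5336 0.0059 0.1365] jaw 83.5 case [ 0.059  -0.1887] w 0.0384 q7 [-0.02  0.49 -0.14  1.91  0.1   0.75 -1.9 ] t 45.2167
orange c [ 0.627  -0.1017] ang 153.6 len 0.194 grip@8 [ 0.6198 -0.0981] jaw 243.6
steel c [ 0.6331 -0.2329] ang -11.2 len 0.164 grip@8 [ 0.6409 -0.2345] jaw 78.8
in case 1457 x -0.083..0.083 y -0.128..0.093 mean y 0.021 ang 29.3 [177 140  98]
in case 197 x 0.011..0.083 y -0.128..-0.091 mean y -0.116 ang 18.5 [144 149 128]
```

Request:
{"op": "carry_out", "data": {"increments": [[0,0,-0.08,0.36,-0.8,0,-0.1],[0,0,-0.08,0.36,-0.8,0,-0.1],[0,0,-0.08,0.36,-0.8,0,-0.1]]}}

```text
time: 45.52
eef_pos: [0.5717, -0.0784, 0.1366]
orientation: [3.123, -0.313, 0.002]
ft_force: [-1.0, -1.2, -1.0]
gripper_width: 0.0383
grip_force: 0.0
```

Request:
{"op": "carry_out", "data": {"increments": [[0,0,0,0.36,-0.8,0,-0.1],[0,0,0,0.36,-0.8,0,-0.1],[0,0,0,0.36,-0.8,0,-0.1]]}}

```text
time: 45.77
eef_pos: [0.6074, -0.159, 0.1364]
orientation: [3.123, -0.313, 0.002]
ft_force: [-0.9, -1.0, -0.5]
gripper_width: 0.0387
grip_force: 0.0
```

Request:
{"op": "carry_out", "data": {"increments": [[0,0,0,0.36,-0.8,0,-0.1],[0,0,0,0.36,-0.8,0,-0.1],[0,0,0,0.36,-0.8,0,-0.1],[0,0,0,0.36,-0.8,0,-0.1],[0,0,0,0.36,-0.8,0,-0.1]]}}

```text
time: 46.18
eef_pos: [0.642, -0.2317, 0.136]
orientation: [-3.126, 0.306, 0.001]
ft_force: [0.6, 1.4, -0.6]
gripper_width: 0.0384
grip_force: 0.0
```

Request:
{"op": "carry_out", "data": {"increments": [[0,0,0,0,0,-0.4,-0.1],[0,0,0,0,0,-0.8,-0.1],[0,0,0,0,0,-0.8,-0.1],[0,0,0,0,0,-0.8,-0.1],[0,0,0,0,0,-0.8,-0.1]]}}

```text
time: 46.6
eef_pos: [0.6429, -0.2323, 0.0588]
orientation: [3.127, -0.306, 0.003]
ft_force: [0.4, 0.2, 1.0]
gripper_width: 0.038
grip_force: 0.0
```

```bash
python3 - <<'E'
from h import *
st()
im,d=spoons(['orange']); incase(im)
X=r.read_state()['eef_pos']; print(proj('top',[X]))
r.camera('scene')
for e in r.trace('scene','spoon_c'): ys,xs=np.nonzero(e['region']); print(round(e['conf'],2),e['at'],atz('scene',[e['at']],.008)[0,:2].round(3))
E
```

```text
tcp [ 0.6429 -0.2323  0.0588] jaw 78.8 case [ 0.1941 -0.4133] w 0.038 q7 [ 0.32  0.8  -0.09  1.54  0.09  0.81 -1.57] t 46.6
orange c [ 0.6345 -0.1211] ang -19.9 len 0.166 grip@8 [ 0.642  -0.1238] jaw 70.1
in case 1461 x -0.083..0.083 y -0.128..0.093 mean y 0.021 ang 29.2 [177 140  99]
[[405.39807825 191.78658375]]
0.82 [277.8, 278.5] [ 0.658 -0.126]
0.67 [415.9, 265.9] [0.522 0.255]
0.67 [239.5, 274.9] [ 0.671 -0.237]
0.64 [397.3, 260.1] [0.514 0.199]
0.63 [189.6, 169.1] [ 0.297 -0.539]
```

Request:
{"op": "carry_out", "data": {"increments": [[0,0,0,-0.02,-0.02,-0.3,-0.1],[0,0,0,-0.02,-0.02,-0.5,-0.1],[0,0,0,-0.02,-0.02,-0.63,-0.1],[0,0,0,-0.02,-0.02,-0.63,-0.1],[0,0,0,-0.02,-0.02,-0.63,-0.1]]}}

```text
time: 47.17
eef_pos: [0.6401, -0.2351, -0.0056]
orientation: [-3.127, 0.307, -0.001]
ft_force: [-0.9, -0.8, -0.1]
gripper_width: 0.0384
grip_force: 0.0
```

Request:
{"op": "carry_out", "data": {"increments": [[0,0,0,0,0,0,-1],[0,0,0,0,0,0,-1],[0,0,0,0,0,0,-1],[0,0,0,0,0,0,-1],[0,0,0,0,0,0,-1]]}}

```text
time: 47.58
eef_pos: [0.6407, -0.2353, -0.0046]
orientation: [3.126, -0.307, 0.003]
ft_force: [-1.3, 0.8, 7.7]
gripper_width: 0.0106
grip_force: 48.8
```

Request:
{"op": "carry_out", "data": {"increments": [[0,0,0,0,0,0.5,-1],[0,0,0,0,0,1,-1],[0,0,0,0,0,1,-1],[0,0,0,0,0,1,-1],[0,0,0,0,0,1,-1]]}}

```text
time: 48.0
eef_pos: [0.6406, -0.2354, 0.0957]
orientation: [3.126, -0.307, 0.005]
ft_force: [0.3, 0.5, -0.7]
gripper_width: 0.0105
grip_force: 48.9
```

Request:
{"op": "carry_out", "data": {"increments": [[0,0,0.08,-0.36,0.96,0.35,-1],[0,0,0.08,-0.36,0.96,0.35,-1],[0,0,0.08,-0.36,0.96,0.35,-1],[0,0,0.08,-0.36,0.96,0.35,-1]]}}

```text
time: 48.33
eef_pos: [0.6031, -0.1334, 0.1298]
orientation: [-3.135, 0.167, -0.0]
ft_force: [0.9, -0.2, 0.3]
gripper_width: 0.0104
grip_force: 49.0
```

Request:
{"op": "carry_out", "data": {"increments": [[0,0,0,-0.36,0.96,0,-1],[0,0,0,-0.36,0.96,0,-1],[0,0,0,-0.36,0.96,0,-1],[0,0,0,-0.36,0.96,0,-1]]}}

```text
time: 48.67
eef_pos: [0.5662, -0.0383, 0.1281]
orientation: [-3.135, 0.168, 0.003]
ft_force: [0.8, 0.1, -0.7]
gripper_width: 0.0106
grip_force: 49.0
```

Request:
{"op": "carry_out", "data": {"increments": [[0,0,0,-0.36,0.96,0,-1],[0,0,0,-0.36,0.96,0,-1],[0,0,0,-0.36,0.96,0,-1],[0,0,0,-0.36,0.96,0,-1]]}}

```text
time: 49.0
eef_pos: [0.5302, 0.0573, 0.1281]
orientation: [-3.136, 0.168, 0.003]
ft_force: [0.1, 0.4, -0.3]
gripper_width: 0.0104
grip_force: 49.0
```

Request:
{"op": "carry_out", "data": {"increments": [[0,0,0,-0.36,0.97,0,-1],[0,0,0,-0.36,0.97,0,-1],[0,0,0,-0.36,0.97,0,-1],[0,0,0,-0.36,0.97,0,-1],[0,0,0,-0.36,0.97,0,-1],[0,0,0,-0.36,0.97,0,-1]]}}

```text
time: 49.5
eef_pos: [0.4961, 0.1488, 0.1283]
orientation: [3.136, -0.177, -0.001]
ft_force: [0.4, -0.3, -0.4]
gripper_width: 0.0105
grip_force: 49.1
```

```bash
python3 -c "
from h import *
st()"
```

```text
tcp [0.4961 0.1488 0.1283] jaw 83.5 case [ 0.0058 -0.0509] w 0.0105 q7 [-0.3   0.48 -0.15  1.96  0.1   0.71 -2.19] t 49.5
```

Place the steel spoon, then go to the orange one.

Request:
{"op": "carry_out", "data": {"increments": [[0,0,0,0.02,0.03,-0.4,-1],[0,0,0,0.02,0.03,-0.8,-1],[0,0,0,0.02,0.03,-0.8,-1],[0,0,0,0.02,0.03,-0.8,-1]]}}

```text
time: 49.83
eef_pos: [0.4969, 0.1513, 0.0477]
orientation: [3.134, -0.178, -0.006]
ft_force: [0.2, 0.8, -0.5]
gripper_width: 0.0102
grip_force: 49.1
```

Request:
{"op": "carry_out", "data": {"increments": [[0,0,0,0,0,-0.2,-1],[0,0,0,0,0,-0.35,-1],[0,0,0,0,0,-0.43,-1],[0,0,0,0,0,-0.43,-1],[0,0,0,0,0,-0.43,-1]]}}

```text
time: 50.25
eef_pos: [0.4986, 0.1528, 0.0071]
orientation: [-3.136, 0.177, -0.002]
ft_force: [0.6, 0.7, -1.2]
gripper_width: 0.0102
grip_force: 49.1
```

Request:
{"op": "carry_out", "data": {"increments": [[0,0,0,0,0,0,-0.4],[0,0,0,0,0,0,-0.4],[0,0,0,0,0,0,-0.4],[0,0,0,0,0,0,-0.4]]}}

```text
time: 50.58
eef_pos: [0.4981, 0.1529, 0.0062]
orientation: [-3.136, 0.176, -0.001]
ft_force: [0.7, 0.1, 0.5]
gripper_width: 0.0254
grip_force: 0.0
```

Request:
{"op": "carry_out", "data": {"increments": [[0,0,0,0,0,0.4,-0.4],[0,0,0,0,0,1,-0.4],[0,0,0,0,0,1,-0.4],[0,0,0,0,0,1,-0.4]]}}

```text
time: 50.92
eef_pos: [0.4998, 0.1535, 0.11]
orientation: [-3.134, 0.177, -0.009]
ft_force: [0.1, -0.4, 0.9]
gripper_width: 0.0258
grip_force: 0.0
```

Request:
{"op": "carry_out", "data": {"increments": [[0,0,-0.11,0.5,-0.93,0.3,-0.1],[0,0,-0.11,0.5,-0.93,0.3,-0.1],[0,0,-0.11,0.5,-0.93,0.3,-0.1],[0,0,-0.11,0.5,-0.93,0.3,-0.1]]}}

```text
time: 51.25
eef_pos: [0.5503, 0.0542, 0.1369]
orientation: [3.119, -0.366, 0.005]
ft_force: [-0.1, -0.1, 0.4]
gripper_width: 0.0384
grip_force: 0.0
```

Request:
{"op": "carry_out", "data": {"increments": [[0,0,-0.11,0.5,-0.93,0,-0.1],[0,0,-0.11,0.5,-0.93,0,-0.1],[0,0,-0.11,0.5,-0.93,0,-0.1],[0,0,-0.11,0.5,-0.93,0,-0.1]]}}

```text
time: 51.58
eef_pos: [0.5991, -0.0387, 0.1352]
orientation: [3.092, -0.544, 0.001]
ft_force: [-0.6, -0.6, -0.2]
gripper_width: 0.0387
grip_force: 0.0
```

Request:
{"op": "carry_out", "data": {"increments": [[0,0,0,0.42,-0.9,0,-0.1],[0,0,0,0.42,-0.9,0,-0.1],[0,0,0,0.42,-0.9,0,-0.1],[0,0,0,0.42,-0.9,0,-0.1],[0,0,0,0.42,-0.9,0,-0.1]]}}

```text
time: 52.0
eef_pos: [0.6394, -0.1236, 0.135]
orientation: [-3.095, 0.538, 0.002]
ft_force: [-0.7, 0.5, -0.5]
gripper_width: 0.0381
grip_force: 0.0
```

Request:
{"op": "carry_out", "data": {"increments": [[0,0,0,0,0,-0.4,-0.1],[0,0,0,0,0,-0.8,-0.1],[0,0,0,0,0,-0.8,-0.1],[0,0,0,0,0,-0.8,-0.1],[0,0,0,0,0,-0.8,-0.1]]}}

```text
time: 52.42
eef_pos: [0.6406, -0.1224, 0.0576]
orientation: [-3.096, 0.534, -0.002]
ft_force: [0.3, -0.5, 0.9]
gripper_width: 0.0386
grip_force: 0.0
```

```bash
python3 - <<'E'
from h import *
st()
r.camera('scene')
for e in r.trace('scene','spoon_c'): ys,xs=np.nonzero(e['region']); print(round(e['conf'],2),e['at'],atz('scene',[e['at']],.008)[0,:2].round(3),c2(atz('scene',[e['at']],.016)))
E
```

```text
tcp [ 0.6406 -0.1224  0.0576] jaw 70.4 case [ 0.1796 -0.3043] w 0.0386 q7 [ 0.14  0.76 -0.06  1.64  0.06  0.75 -1.87] t 52.4167
0.97 [201.3, 166.0] [ 0.274 -0.506] [[-0.13531258 -0.72097307]]
0.77 [401.1, 259.5] [0.509 0.209] [[0.01805333 0.01145031]]
0.74 [382.4, 252.2] [0.495 0.151] [[ 0.0106018  -0.04792512]]
0.71 [277.3, 279.4] [ 0.661 -0.127] [[ 0.20552309 -0.30356011]]
```

Request:
{"op": "carry_out", "data": {"increments": [[0,0,0,0.01,-0.015,-0.3,-0.1],[0,0,0,0.01,-0.015,-0.5,-0.1],[0,0,0,0.01,-0.015,-0.62,-0.1],[0,0,0,0.01,-0.015,-0.62,-0.1],[0,0,0,0.01,-0.015,-0.62,-0.1]]}}

```text
time: 52.93
eef_pos: [0.6412, -0.1246, -0.0053]
orientation: [-3.096, 0.535, -0.001]
ft_force: [-0.1, -0.1, -0.1]
gripper_width: 0.0382
grip_force: 0.0
```

Request:
{"op": "carry_out", "data": {"increments": [[0,0,0,0,0,0,-1],[0,0,0,0,0,0,-1],[0,0,0,0,0,0,-1],[0,0,0,0,0,0,-1],[0,0,0,0,0,0,-1]]}}

```text
time: 53.35
eef_pos: [0.6417, -0.1247, -0.0046]
orientation: [-3.095, 0.536, -0.003]
ft_force: [-2.8, 0.4, 10.2]
gripper_width: 0.0107
grip_force: 48.8
```

Request:
{"op": "carry_out", "data": {"increments": [[0,0,0,0,0,0.5,-1],[0,0,0,0,0,1,-1],[0,0,0,0,0,1,-1],[0,0,0,0,0,1,-1],[0,0,0,0,0,1,-1]]}}

```text
time: 53.77
eef_pos: [0.6416, -0.1248, 0.0956]
orientation: [-3.095, 0.536, -0.005]
ft_force: [0.9, -0.4, -0.8]
gripper_width: 0.0108
grip_force: 48.9
```

Request:
{"op": "carry_out", "data": {"increments": [[0,0,0.11,-0.49,0.74,0.35,-1],[0,0,0.11,-0.49,0.74,0.35,-1],[0,0,0.11,-0.49,0.74,0.35,-1],[0,0,0.11,-0.49,0.74,0.35,-1]]}}

```text
time: 54.1
eef_pos: [0.5907, -0.0472, 0.1295]
orientation: [-3.121, 0.35, 0.0]
ft_force: [-0.0, -0.3, -1.1]
gripper_width: 0.0107
grip_force: 49.0
```

Request:
{"op": "carry_out", "data": {"increments": [[0,0,0.11,-0.49,0.74,0,-1],[0,0,0.11,-0.49,0.74,0,-1],[0,0,0.11,-0.49,0.74,0,-1],[0,0,0.11,-0.49,0.74,0,-1]]}}

```text
time: 54.43
eef_pos: [0.5415, 0.0255, 0.1281]
orientation: [-3.136, 0.171, 0.002]
ft_force: [1.2, -0.3, -0.8]
gripper_width: 0.0105
grip_force: 49.0
```

Request:
{"op": "carry_out", "data": {"increments": [[0,0,0,-0.49,0.74,0,-1],[0,0,0,-0.49,0.74,0,-1],[0,0,0,-0.49,0.74,0,-1],[0,0,0,-0.49,0.74,0,-1],[0,0,0,-0.49,0.74,0,-1],[0,0,0,-0.49,0.74,0,-1]]}}

```text
time: 54.93
eef_pos: [0.4944, 0.0961, 0.1284]
orientation: [3.136, -0.179, -0.0]
ft_force: [-0.6, -0.8, -1.0]
gripper_width: 0.01
grip_force: 49.0
```

```bash
python3 -c "
from h import *
st()"
```

```text
tcp [0.4944 0.0961 0.1284] jaw 83.5 case [ 0.01   -0.1034] w 0.01 q7 [-0.2   0.46 -0.15  1.99  0.1   0.69 -2.09] t 54.9333
```

Request:
{"op": "carry_out", "data": {"increments": [[0,0,0,-0.02,0.01,-0.4,-1],[0,0,0,-0.02,0.01,-0.8,-1],[0,0,0,-0.02,0.01,-0.8,-1],[0,0,0,-0.02,0.01,-0.8,-1]]}}

```text
time: 55.27
eef_pos: [0.491, 0.0972, 0.0477]
orientation: [3.135, -0.178, -0.006]
ft_force: [1.1, 0.5, -0.2]
gripper_width: 0.0105
grip_force: 49.0
```

Request:
{"op": "carry_out", "data": {"increments": [[0,0,0,0,0,-0.2,-1],[0,0,0,0,0,-0.35,-1],[0,0,0,0,0,-0.43,-1],[0,0,0,0,0,-0.43,-1],[0,0,0,0,0,-0.43,-1]]}}

```text
time: 55.68
eef_pos: [0.4926, 0.0983, 0.0071]
orientation: [-3.136, 0.177, -0.002]
ft_force: [0.0, 0.2, -0.7]
gripper_width: 0.0103
grip_force: 49.0
```

Request:
{"op": "carry_out", "data": {"increments": [[0,0,0,0,0,0,-0.4],[0,0,0,0,0,0,-0.4],[0,0,0,0,0,0,-0.4],[0,0,0,0,0,0,-0.4]]}}

```text
time: 56.02
eef_pos: [0.4921, 0.0984, 0.0062]
orientation: [-3.136, 0.176, -0.001]
ft_force: [0.4, 0.1, -0.3]
gripper_width: 0.0255
grip_force: 0.0
```

Request:
{"op": "carry_out", "data": {"increments": [[0,0,0,0,0,0.4,-0.4],[0,0,0,0,0,1,-0.4],[0,0,0,0,0,1,-0.4],[0,0,0,0,0,1,-0.4]]}}

```text
time: 56.35
eef_pos: [0.4938, 0.0988, 0.1099]
orientation: [-3.135, 0.177, -0.009]
ft_force: [1.2, 0.5, 0.5]
gripper_width: 0.0257
grip_force: 0.0
```

Request:
{"op": "carry_out", "data": {"increments": [[0,0,0,0.5,-1,0.3,-0.4],[0,0,0,0.5,-1,0.3,-0.4],[0,0,0,0.5,-1,0.3,-0.4],[0,0,0,0.5,-1,0.3,-0.4]]}}

```text
time: 56.68
eef_pos: [0.5443, -0.008, 0.137]
orientation: [3.134, -0.187, 0.005]
ft_force: [-1.7, -0.7, 0.6]
gripper_width: 0.0257
grip_force: 0.0
```

Request:
{"op": "carry_out", "data": {"increments": [[0,0,0,0.1,-0.9,0,-1],[0,0,0,0.1,-0.9,0,-1],[0,0,0,0.1,-0.9,0,-1],[0,0,0,0.1,-0.9,0,-1],[0,0,0,0.1,-0.9,0,-1]]}}

```text
time: 57.1
eef_pos: [0.5515, -0.0919, 0.1353]
orientation: [-3.136, 0.178, 0.001]
ft_force: [0.2, 1.1, 0.5]
gripper_width: -0.0
grip_force: 0.0
```

```bash
python3 - <<'E'
from h import *
st()
im,d=save('top','t8.png',(150,180,550,330),2)
k=cv2.resize(im[195:305,155:305],(750,550),interpolation=cv2.INTER_CUBIC)
cv2.imwrite('pics/t8.png',k[:,:,::-1]); cv2.imwrite('im8.png',im)
for e in r.trace('top','spoon_a'):
  ys,xs=np.nonzero(e['region']); P=c2(atz('top',np.c_[xs,ys],.016)); a=np.linalg.svd(P-P.mean(0),full_matrices=False)[2][0]
  print(round(e['conf'],2),e['at'],P.min(0).round(3),P.max(0).round(3),'ang %.1f'%np.degrees(np.arctan(a[1]/a[0])))
for e in r.trace('top','brush')[:1]: print('brush',e['at'])
E
```

```text
tcp [ 0.5515 -0.0919  0.1353] jaw 83.5 case [ 0.0877 -0.2839] w -0.0 q7 [ 0.16  0.53 -0.14  1.85  0.1   0.77 -1.72] t 57.1
0.85 [265.5, 251.2] [-0.088 -0.101] [ 0.067 -0.056] ang 9.7
0.66 [275.7, 249.8] [-0.081 -0.125] [ 0.078 -0.091] ang 0.1
0.65 [518.7, 344.4] [-0.253 -0.784] [-0.093 -0.622] ang -46.0
0.64 [227.9, 243.3] [-0.082 -0.011] [0.077 0.023] ang 1.1
brush [471.9, 238.9]
```

View pics/t8.png

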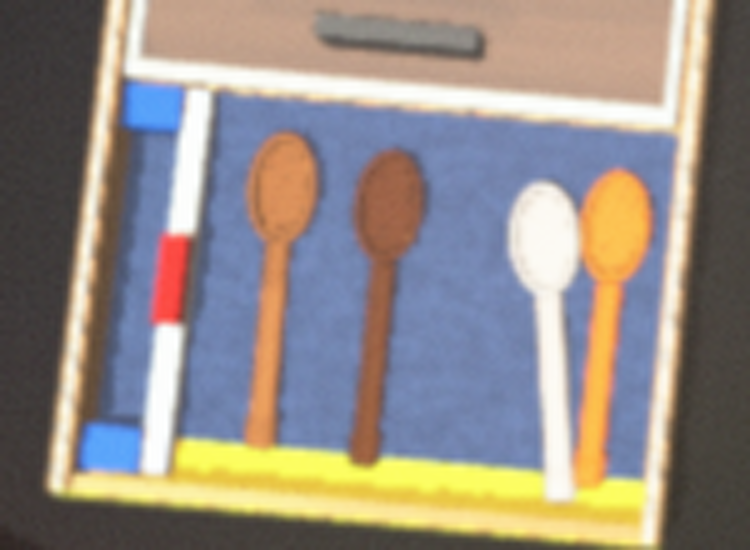

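The steel spoon has been knocked aside: it now leans against the orange one at about (548,300) in the crop. The others lie well. I'll measure the gap between the two handles before regrasping.

```bash
python3 - <<'E'
from h import *
im=cv2.imread('im8.png').astype(np.float32)  # stored raw RGB order
for x in np.arange(-.085,.075,.01):
  y=np.arange(-.135,-.03,.0005); W=cw(np.c_[np.full_like(y,x),y,np.full_like(y,.017)]); p=proj('top',W).astype(np.float32)
  v=cv2.remap(im,p[:,0].reshape(1,-1),p[:,1].reshape(1,-1),cv2.INTER_LINEAR)[0]
  R,G,B=v.T
  o=(R>150)&(B<110); s=(R>150)&(B>140)
  f=lambda m:(y[m].min().round(4),y[m].max().round(4)) if m.any() else None
  print(round(x,3),'orange',f(o),'steel',f(s))
E
```

```text
-0.085 orange (np.float64(-0.135), np.float64(-0.03)) steel (np.float64(-0.1035), np.float64(-0.087))
-0.075 orange (np.float64(-0.1165), np.float64(-0.103)) steel (np.float64(-0.135), np.float64(-0.03))
-0.065 orange (np.float64(-0.116), np.float64(-0.102)) steel (np.float64(-0.135), np.float64(-0.084))
-0.055 orange (np.float64(-0.115), np.float64(-0.103)) steel (np.float64(-0.135), np.float64(-0.0825))
-0.045 orange (np.float64(-0.115), np.float64(-0.1035)) steel (np.float64(-0.135), np.float64(-0.0805))
-0.035 orange (np.float64(-0.114), np.float64(-0.103)) steel (np.float64(-0.135), np.float64(-0.0785))
-0.025 orange (np.float64(-0.114), np.float64(-0.1035)) steel (np.float64(-0.135), np.float64(-0.077))
-0.015 orange (np.float64(-0.1145), np.float64(-0.1035)) steel (np.float64(-0.135), np.float64(-0.076))
-0.005 orange (np.float64(-0.115), np.float64(-0.1035)) steel (np.float64(-0.135), np.float64(-0.074))
0.005 orange (np.float64(-0.115), np.float64(-0.103)) steel (np.float64(-0.135), np.float64(-0.072))
0.015 orange (np.float64(-0.115), np.float64(-0.1035)) steel (np.float64(-0.135), np.float64(-0.066))
0.025 orange (np.float64(-0.116), np.float64(-0.1015)) steel (np.float64(-0.135), np.float64(-0.0585))
0.035 orange (np.float64(-0.1225), np.float64(-0.0945)) steel (np.float64(-0.135), np.float64(-0.0555))
0.045 orange (np.float64(-0.126), np.float64(-0.0935)) steel (np.float64(-0.135), np.float64(-0.0545))
0.055 orange (np.float64(-0.1265), np.float64(-0.0915)) steel (np.float64(-0.135), np.float64(-0.055))
0.065 orange (np.float64(-0.1245), np.float64(-0.095)) steel (np.float64(-0.135), np.float64(-0.06))
```

Request:
{"op": "carry_out", "data": {"increments": [[0,0,0.16,-0.21,0.71,0,-0.58],[0,0,0.16,-0.21,0.71,0,-0.58],[0,0,0.16,-0.21,0.71,0,-0.58]]}}

```text
time: 57.5
eef_pos: [0.5292, -0.0134, 0.1358]
orientation: [-3.137, -0.104, 0.001]
ft_force: [1.2, -0.0, -0.4]
gripper_width: 0.0181
grip_force: 0.0
```

Request:
{"op": "carry_out", "data": {"increments": [[0,0,0,-0.21,0.71,0,-0.58],[0,0,0,-0.21,0.71,0,-0.58],[0,0,0,-0.21,0.71,0,-0.58]]}}

```text
time: 57.75
eef_pos: [0.508, 0.0575, 0.1359]
orientation: [-3.137, -0.099, 0.0]
ft_force: [0.4, 0.7, 0.2]
gripper_width: 0.0179
grip_force: 0.0
```

Request:
{"op": "carry_out", "data": {"increments": [[0,0,0,-0.22,0.71,0,-0.58],[0,0,0,-0.22,0.71,0,-0.58],[0,0,0,-0.22,0.71,0,-0.58],[0,0,0,-0.22,0.71,0,-0.58],[0,0,0,-0.22,0.71,0,-0.58]]}}

```text
time: 58.17
eef_pos: [0.4877, 0.1217, 0.1357]
orientation: [3.14, 0.089, 0.0]
ft_force: [-0.5, -0.9, 0.5]
gripper_width: 0.0181
grip_force: 0.0
```

Request:
{"op": "carry_out", "data": {"increments": [[0,0,0,0,0,-0.4,-0.58],[0,0,0,0,0,-0.8,-0.58],[0,0,0,0,0,-0.8,-0.58],[0,0,0,0,0,-0.8,-0.58],[0,0,0,0,0,-0.8,-0.58],[0,0,0,0,0,-0.8,-0.58]]}}

```text
time: 58.67
eef_pos: [0.489, 0.1214, 0.0579]
orientation: [-3.14, -0.086, -0.004]
ft_force: [-0.3, -0.1, 0.1]
gripper_width: 0.018
grip_force: 0.0
```

```bash
python3 -c "
from h import *
st()"
```

```text
tcp [0.489  0.1214 0.0579] jaw 93.1 case [ 0.0018 -0.0789] w 0.018 q7 [-0.23  0.58 -0.18  2.03  0.19  0.54 -2.06] t 58.6667
```

Request:
{"op": "carry_out", "data": {"increments": [[0,0,0,-0.01,0,-0.25,-0.58],[0,0,0,-0.01,0,-0.42,-0.58],[0,0,0,-0.01,0,-0.55,-0.58],[0,0,0,-0.01,0,-0.55,-0.58],[0,0,0,-0.01,0,-0.55,-0.58]]}}

```text
time: 59.08
eef_pos: [0.4875, 0.1215, 0.002]
orientation: [-3.14, -0.087, -0.002]
ft_force: [0.2, 0.1, 1.0]
gripper_width: 0.018
grip_force: 0.0
```

Request:
{"op": "carry_out", "data": {"increments": [[0,0,0,0,0,0,-1],[0,0,0,0,0,0,-1],[0,0,0,0,0,0,-1],[0,0,0,0,0,0,-1]]}}

```text
time: 59.42
eef_pos: [0.4877, 0.1216, 0.0024]
orientation: [-3.14, -0.086, -0.003]
ft_force: [-1.3, -0.5, 7.9]
gripper_width: 0.0106
grip_force: 49.3
```

Request:
{"op": "carry_out", "data": {"increments": [[0,0,0,0,0,0.25,-1],[0,0,0,0,0,0.5,-1],[0,0,0,0,0,0.5,-1],[0,0,0,0,0,0.5,-1]]}}

```text
time: 59.75
eef_pos: [0.4881, 0.1216, 0.0529]
orientation: [-3.139, -0.086, -0.006]
ft_force: [0.4, 0.2, -0.8]
gripper_width: 0.0107
grip_force: 49.0
```

Request:
{"op": "carry_out", "data": {"increments": [[0,0,-0.16,0.13,0.3,0,-1],[0,0,-0.16,0.13,0.3,0,-1],[0,0,-0.16,0.13,0.3,0,-1],[0,0,-0.16,0.13,0.3,0,-1],[0,0,-0.16,0.13,0.3,0,-1],[0,0,-0.16,0.13,0.3,0,-1]]}}

```text
time: 60.25
eef_pos: [0.4995, 0.1506, 0.0506]
orientation: [3.136, -0.175, -0.001]
ft_force: [0.2, 0.1, 0.0]
gripper_width: 0.0107
grip_force: 49.0
```

```bash
python3 -c "
from h import *
st()"
```

```text
tcp [0.4995 0.1506 0.0506] jaw 83.6 case [ 0.009  -0.0487] w 0.0107 q7 [-0.31  0.62 -0.13  1.99  0.14  0.54 -2.22] t 60.25
```

Request:
{"op": "carry_out", "data": {"increments": [[0,0,0,0,0,-0.25,-1],[0,0,0,0,0,-0.4,-1],[0,0,0,0,0,-0.46,-1],[0,0,0,0,0,-0.46,-1],[0,0,0,0,0,-0.46,-1]]}}

```text
time: 60.67
eef_pos: [0.4998, 0.1512, 0.005]
orientation: [3.137, -0.176, -0.0]
ft_force: [-0.7, -0.5, -0.2]
gripper_width: 0.0108
grip_force: 49.0
```

Request:
{"op": "carry_out", "data": {"increments": [[0,0,0,0,0,0,-0.4],[0,0,0,0,0,0,-0.4],[0,0,0,0,0,0,-0.4],[0,0,0,0,0,0,-0.4]]}}

```text
time: 61.0
eef_pos: [0.5, 0.1515, 0.0052]
orientation: [-3.136, 0.176, -0.001]
ft_force: [0.5, 0.6, 0.4]
gripper_width: 0.0258
grip_force: 0.0
```

Request:
{"op": "carry_out", "data": {"increments": [[0,0,0,0,0,0.4,-0.4],[0,0,0,0,0,1,-0.4],[0,0,0,0,0,1,-0.4],[0,0,0,0,0,1,-0.4]]}}

```text
time: 61.33
eef_pos: [0.5018, 0.1521, 0.109]
orientation: [-3.134, 0.177, -0.009]
ft_force: [0.4, -0.2, -0.4]
gripper_width: 0.0254
grip_force: 0.0
```

Request:
{"op": "carry_out", "data": {"increments": [[0,0,0,0.5,-1,0.3,-0.4],[0,0,0,0.5,-1,0.3,-0.4],[0,0,0,0.5,-1,0.3,-0.4],[0,0,0,0.5,-1,0.3,-0.4]]}}

```text
time: 61.67
eef_pos: [0.5525, 0.0448, 0.1361]
orientation: [3.134, -0.187, 0.005]
ft_force: [-1.0, -1.2, 0.4]
gripper_width: 0.0256
grip_force: 0.0
```

Request:
{"op": "carry_out", "data": {"increments": [[0,0,0,0.1,-1,0,-1],[0,0,0,0.1,-1,0,-1],[0,0,0,0.1,-1,0,-1],[0,0,0,0.1,-1,0,-1]]}}

```text
time: 62.0
eef_pos: [0.5595, -0.0539, 0.1344]
orientation: [3.134, -0.185, -0.0]
ft_force: [0.3, -1.6, -0.1]
gripper_width: -0.0003
grip_force: 0.0
```

Request:
{"op": "carry_out", "data": {"increments": [[0,0,0,0,-0.5,0,-1],[0,0,0,0,-0.5,0,-1],[0,0,0,0,-0.5,0,-1],[0,0,0,0,-0.5,0,-1]]}}

```text
time: 62.33
eef_pos: [0.5596, -0.0985, 0.1345]
orientation: [-3.136, 0.177, 0.0]
ft_force: [0.6, 0.5, -0.2]
gripper_width: 0.0002
grip_force: 0.0
```

```bash
cat >> h.py <<'E'
def check():
    D=[r.camera('top') for _ in range(5)]; im=D[0][0]; d=np.array([q[1] for q in D]); d[d==0]=np.nan; d=np.nanmedian(d,0)
    ys,xs=np.mgrid[0:480,0:640]; px=np.c_[xs.ravel(),ys.ravel()]; P=c2(atz('top',px,.016)); Z=atd('top',px,d)[:,2]*1000
    for e in r.trace('top','spoon_a'):
        if e['conf']<.3: continue
        m=e['region'].ravel(); q=P[m]
        if abs(q.mean(0)).max()>.14: continue
        a=np.linalg.svd(q-q.mean(0),full_matrices=False)[2][0]; lo=q.min(0); hi=q.max(0)
        w=lambda x0,x1:q[(q[:,0]>x0)&(q[:,0]<x1),1].mean()
        ang=np.degrees(np.arctan((w(.03,.07)-w(-.07,-.03))/.1)); yb=w(.04,.06)
        cen=(abs(P[:,0]-.052)<.012)&(abs(P[:,1]-yb)<.007); yh=w(-.05,0); han=(abs(P[:,0]+.025)<.03)&(abs(P[:,1]-yh)<.003)
        print('conf %.2f x %.3f..%.3f y %.3f..%.3f ang %.1f bowl z %.1f handle z %.1f'%(e['conf'],lo[0],hi[0],lo[1],hi[1],ang,np.nanmean(Z[cen]),np.nanmean(Z[han])),im.reshape(-1,3)[m].mean(0).astype(int))
    return im,d
E
python3 - <<'E'
from h import *
st(); check()
E
```

```text
tcp [ 0.5596 -0.0985  0.1345] jaw 83.5 case [ 0.0965 -0.2896] w 0.0002 q7 [ 0.17  0.54 -0.14  1.83  0.1   0.78 -1.7 ] t 62.3333
conf 0.92 x -0.080..0.075 y -0.067..-0.031 ang 0.6 bowl z 12.8 handle z 17.6 [239 235 228]
conf 0.91 x -0.077..0.082 y 0.044..0.081 ang 2.9 bowl z 12.4 handle z 17.3 [199 137  96]
conf 0.77 x -0.082..0.078 y -0.123..-0.093 ang 0.5 bowl z 12.6 handle z 17.8 [241 175  86]
conf 0.76 x -0.082..0.078 y -0.011..0.023 ang 1.0 bowl z 12.6 handle z 17.2 [145  98  78]
```

All four spoons check out: flat, hollow up, within about 3° of straight. Shut the lid.

Request:
{"op": "carry_out", "data": {"increments": [[0,0,0,0.35,0.93,0,-1],[0,0,0,0.35,0.93,0,-1],[0,0,0,0.35,0.93,0,-1]]}}

```text
time: 62.88
eef_pos: [0.5961, 0.0006, 0.1349]
orientation: [-3.134, 0.169, -0.002]
ft_force: [-1.1, 0.7, -0.0]
gripper_width: -0.0003
grip_force: 0.0
```

Request:
{"op": "carry_out", "data": {"increments": [[0,0,0,0.35,0.93,0,-1],[0,0,0,0.35,0.93,0,-1],[0,0,0,0.35,0.93,0,-1]]}}

```text
time: 63.13
eef_pos: [0.6306, 0.0944, 0.1347]
orientation: [-3.134, 0.168, -0.001]
ft_force: [-0.4, 0.2, -0.2]
gripper_width: -0.0001
grip_force: 0.0
```

Request:
{"op": "carry_out", "data": {"increments": [[0,0,0,0.36,0.93,0,-1],[0,0,0,0.36,0.93,0,-1],[0,0,0,0.36,0.93,0,-1],[0,0,0,0.36,0.93,0,-1],[0,0,0,0.36,0.93,0,-1]]}}

```text
time: 63.55
eef_pos: [0.6654, 0.1819, 0.1341]
orientation: [-3.137, 0.173, 0.001]
ft_force: [-0.5, -0.4, -0.5]
gripper_width: -0.0001
grip_force: 0.0
```

```bash
python3 -c "
from h import *
st()"
```

```text
tcp [0.6654 0.1819 0.1341] jaw 83.7 case [0.1703 0.0009] w -0.0001 q7 [-0.27  0.72 -0.13  1.48  0.11  0.95 -2.12] t 63.55
```

Request:
{"op": "carry_out", "data": {"increments": [[0,0,0,0,0,-0.4,-1],[0,0,0,0,0,-0.7,-1],[0,0,0,0,0,-0.86,-1],[0,0,0,0,0,-0.86,-1],[0,0,0,0,0,-0.86,-1]]}}

```text
time: 63.97
eef_pos: [0.6655, 0.1793, 0.0486]
orientation: [3.136, -0.177, -0.002]
ft_force: [-0.4, -0.7, 1.1]
gripper_width: 0.0002
grip_force: 0.0
```

Request:
{"op": "carry_out", "data": {"increments": [[0,0,0,-0.12,0.01,0,-1],[0,0,0,-0.25,0.03,0,-1],[0,0,0,-0.38,0.04,0,-1],[0,0,0,-0.5,0.06,0,-1],[0,0,0,-0.62,0.07,0,-1],[0,0,0,-0.75,0.08,0,-1],[0,0,0,-0.87,0.1,0,-1],[0,0,0,-0.99,0.11,0,-1]]}}

```text
time: 64.63
eef_pos: [0.5679, 0.1913, 0.0511]
orientation: [-3.135, 0.177, -0.006]
ft_force: [2.8, 2.3, -0.3]
gripper_width: 0.0
grip_force: 1.3
```

Request:
{"op": "carry_out", "data": {"increments": [[0,0,0,-0.12,0.01,0,-1],[0,0,0,-0.25,0.03,0,-1],[0,0,0,-0.38,0.04,0,-1],[0,0,0,-0.5,0.06,0,-1],[0,0,0,-0.62,0.07,0,-1],[0,0,0,-0.75,0.08,0,-1],[0,0,0,-0.87,0.1,0,-1],[0,0,0,-0.99,0.11,0,-1]]}}

```text
time: 65.3
eef_pos: [0.469, 0.2026, 0.0508]
orientation: [-3.135, 0.177, -0.006]
ft_force: [2.6, 2.4, 0.7]
gripper_width: -0.0001
grip_force: 1.3
```

Request:
{"op": "carry_out", "data": {"increments": [[0,0,0,-0.05,0.01,0,-1],[0,0,0,-0.1,0.01,0,-1],[0,0,0,-0.15,0.02,0,-1],[0,0,0,-0.18,0.02,0,-1],[0,0,0,-0.18,0.02,0,-1]]}}

```text
time: 65.72
eef_pos: [0.4495, 0.2044, 0.0489]
orientation: [-3.137, 0.176, 0.0]
ft_force: [-0.7, 0.4, 0.3]
gripper_width: 0.0001
grip_force: 0.0
```

Request:
{"op": "carry_out", "data": {"increments": [[0,0,0,-0.02,0,0,-1],[0,0,0,-0.03,0,0,-1],[0,0,0,-0.03,0,0,-1]]}}

```text
time: 65.97
eef_pos: [0.4467, 0.2044, 0.0486]
orientation: [3.137, -0.176, -0.0]
ft_force: [0.7, 0.8, 0.6]
gripper_width: 0.0001
grip_force: 0.2
```

```bash
python3 -c "
from h import *
st()"
```

```text
tcp [0.4467 0.2044 0.0486] jaw 83.6 case [-0.0495 -0.0012] w 0.0001 q7 [-0.46  0.59 -0.11  2.07  0.13  0.49 -2.36] t 65.9667
```

Request:
{"op": "carry_out", "data": {"increments": [[0,0,0,-0.02,0,0,-1],[0,0,0,-0.03,0,0,-1],[0,0,0,-0.03,0,0,-1]]}}

```text
time: 66.22
eef_pos: [0.4435, 0.2043, 0.0486]
orientation: [3.136, -0.176, -0.001]
ft_force: [0.2, 0.6, -0.1]
gripper_width: 0.0001
grip_force: 0.0
```

Request:
{"op": "carry_out", "data": {"increments": [[0,0,0,-0.02,0,0,-1],[0,0,0,-0.02,0,0,-1]]}}

```text
time: 66.38
eef_pos: [0.4414, 0.2043, 0.0486]
orientation: [3.137, -0.176, -0.0]
ft_force: [0.0, -0.0, 0.2]
gripper_width: -0.0002
grip_force: 0.0
```

Request:
{"op": "carry_out", "data": {"increments": [[0,0,0,-0.02,0,0,-1],[0,0,0,-0.02,0,0,-1]]}}

```text
time: 66.55
eef_pos: [0.4394, 0.2044, 0.0486]
orientation: [3.137, -0.176, -0.0]
ft_force: [0.2, 0.7, 0.2]
gripper_width: -0.0002
grip_force: 0.0
```

Request:
{"op": "carry_out", "data": {"increments": [[0,0,0,-0.02,0,0,-1],[0,0,0,-0.02,0,0,-1]]}}

```text
time: 66.72
eef_pos: [0.4374, 0.2044, 0.0487]
orientation: [3.137, -0.176, -0.0]
ft_force: [0.8, 0.1, -0.1]
gripper_width: -0.0004
grip_force: 0.0
```

Request:
{"op": "carry_out", "data": {"increments": [[0,0,0,-0.02,0,0,-1],[0,0,0,-0.02,0,0,-1]]}}

```text
time: 66.88
eef_pos: [0.4355, 0.2044, 0.0487]
orientation: [3.137, -0.176, -0.0]
ft_force: [0.0, -0.3, 0.5]
gripper_width: -0.0005
grip_force: 0.0
```

Request:
{"op": "carry_out", "data": {"increments": [[0,0,0,-0.02,0,0,-1],[0,0,0,-0.02,0,0,-1]]}}

```text
time: 67.05
eef_pos: [0.4335, 0.2044, 0.0487]
orientation: [-3.137, 0.176, 0.0]
ft_force: [0.5, 0.2, 0.3]
gripper_width: 0.0
grip_force: 0.0
```

Request:
{"op": "carry_out", "data": {"increments": [[0,0,0,-0.02,0,0,-1],[0,0,0,-0.02,0,0,-1]]}}

```text
time: 67.22
eef_pos: [0.4335, 0.2044, 0.0489]
orientation: [-3.135, 0.177, -0.005]
ft_force: [13.1, -0.8, -8.7]
gripper_width: 0.0
grip_force: 6.4
```

Request:
{"op": "carry_out", "data": {"increments": [[0,0,0,-0.02,0,0,-1],[0,0,0,-0.02,0,0,-1]]}}

```text
time: 67.38
eef_pos: [0.4334, 0.2045, 0.0491]
orientation: [-3.134, 0.179, -0.01]
ft_force: [25.5, -2.9, -15.8]
gripper_width: -0.0001
grip_force: 12.6
```

```bash
python3 - <<'E'
from h import *
st()
D=[r.camera('scene') for _ in range(4)];d=np.array([q[1] for q in D]);d[d==0]=np.nan;d=np.nanmedian(d,0)
ys,xs=np.mgrid[0:480,0:640];px=np.c_[xs.ravel(),ys.ravel()];W=atd('scene',px,d);P=c2(W);z=W[:,2]
m=(z>.066)&(z<.084)&(abs(P[:,1])<.06)&(P[:,0]<.15)&(P[:,0]>-.11)
Q=P[m];print(m.sum(),np.percentile(Q[:,0],[5,25,50,75,95]).round(4),Q[:,1].min(),Q[:,1].max())
for y0 in(-.037,-.027,.027,.037): print(y0,Q[abs(Q[:,1]-y0)<.006][:,0].mean() if (abs(Q[:,1]-y0)<.006).any() else None)
E
```

```text
tcp [0.4334 0.2045 0.0491] jaw 83.5 case [-0.0627 -0.0025] w -0.0001 q7 [-0.48  0.57 -0.11  2.11  0.14  0.46 -2.38] t 67.3833
108 [-0.0812 -0.0759 -0.074  -0.057  -0.0526] -0.03565456682247779 0.04451802681287486
-0.037 -0.07508301318674189
-0.027 -0.07476029935216932
0.027 -0.07611188501130957
0.037 -0.07807395226099743
```

The lid is at its shut stop, at the predicted place. I'll back off, retreat and do a final check.

Request:
{"op": "carry_out", "data": {"increments": [[0,0,0,0.2,-0.02,0,-1],[0,0,0,0.2,-0.02,0.5,-1],[0,0,0,0.2,-0.02,1,-1],[0,0,0,0.2,-0.02,1,-1],[0,0,0,0.2,-0.02,1,-1]]}}

```text
time: 68.0
eef_pos: [0.4512, 0.203, 0.1522]
orientation: [-3.134, 0.177, -0.007]
ft_force: [1.1, 0.3, -0.1]
gripper_width: -0.0
grip_force: 0.0
```

Request:
{"op": "carry_out", "data": {"increments": [[0,0,0,0.5,-1,0,-1],[0,0,0,0.5,-1,0,-1],[0,0,0,0.5,-1,0,-1]]}}

```text
time: 68.25
eef_pos: [0.5003, 0.0993, 0.1484]
orientation: [3.135, -0.177, -0.0]
ft_force: [0.4, -0.6, -0.1]
gripper_width: 0.0
grip_force: 0.0
```

Request:
{"op": "carry_out", "data": {"increments": [[0,0,0,0,-1,0,-1],[0,0,0,0,-1,0,-1],[0,0,0,0,-1,0,-1]]}}

```text
time: 68.5
eef_pos: [0.4987, -0.0032, 0.1481]
orientation: [3.134, -0.183, -0.002]
ft_force: [-0.7, -1.1, 0.3]
gripper_width: 0.0004
grip_force: 0.0
```

Request:
{"op": "carry_out", "data": {"increments": [[0,0,0,0,-1,0,-1],[0,0,0,0,-1,0,-1],[0,0,0,0,-1,0,-1],[0,0,0,0,-1,0,-1],[0,0,0,0,-1,0,-1]]}}

```text
time: 68.92
eef_pos: [0.4991, -0.0985, 0.1482]
orientation: [-3.136, 0.18, 0.002]
ft_force: [0.0, -0.1, -0.3]
gripper_width: 0.0001
grip_force: 0.0
```

```bash
python3 - <<'E'
from h import *
st(); im,d=check()
ys,xs=np.mgrid[0:480,0:640];px=np.c_[xs.ravel(),ys.ravel()];W=atd('top',px,d);P=c2(W);z=W[:,2]
m=(z>.070)&(z<.085)&(abs(P[:,1])<.06)&(abs(P[:,0])<.2);print('handle',P[m].mean(0),m.sum())
P=c2(atz('top',px,.037)); hsv=cv2.cvtColor(im,cv2.COLOR_RGB2HSV).reshape(-1,3)
m=((hsv[:,0]<8)|(hsv[:,0]>170))&(hsv[:,1]>90)&(abs(P[:,0])<.03)&(P[:,1]>.02)&(P[:,1]<.135);print('tab',P[m].mean(0),m.sum())
for n in('brush','mug','jar','tape','tin','dish','carton'):
  e=r.trace('top',n);print(n,[(round(x['conf'],2),x['at']) for x in e[:1]])
E
```

```text
tcp [ 0.4991 -0.0985  0.1482] jaw 83.4 case [ 0.0364 -0.2963] w 0.0001 q7 [ 0.15  0.44 -0.1   1.97  0.06  0.74 -1.66] t 68.9167
handle [-7.82400401e-02  5.06102250e-05] 171
tab [0.0005065  0.10537739] 72
brush [(0.74, [474.4, 239.6])]
mug [(0.87, [332.0, 141.6])]
jar [(0.9, [373.5, 152.0])]
tape [(0.78, [320.9, 285.0])]
tin [(0.68, [476.6, 189.1])]
dish [(0.68, [431.8, 321.2])]
carton [(0.65, [143.1, 324.1])]
```

```bash
python3 - <<'E'
from h import *
im,d=r.camera('top')
e=r.trace('top','dish')[0];ys,xs=np.nonzero(e['region']);print('dish',xs.min(),xs.max(),ys.min(),ys.max(), im[325,400],im[325,405])
r.camera('scene')
for e in r.trace('scene','dish')[:2]: print(e['conf'],e['at'],atz('scene',[e['at']],.02))
f=im.astype(np.float32)
for x in (-.06,-.03,0,.05):
  y=np.arange(-.135,.098,.001); p=proj('top',cw(np.c_[np.full_like(y,x),y,np.full_like(y,.017)])).astype(np.float32)
  v=cv2.remap(f,p[:,0].reshape(1,-1),p[:,1].reshape(1,-1),cv2.INTER_LINEAR)[0]
  m=v[:,0]>v[:,2]-12; runs=np.split(np.nonzero(m)[0],np.nonzero(np.diff(np.nonzero(m)[0])>2)[0]+1)
  print(x,[(round(y[k[0]],3),round(y[k[-1]],3)) for k in runs if len(k)>3])
E
```

```text
dish 423 441 306 342 [135 139 110] [134 140 111]
0.88 [263.7, 180.4] [[ 0.3024876  -0.27427662  0.02      ]]
-0.06 [(np.float64(-0.135), np.float64(-0.129)), (np.float64(-0.117), np.float64(-0.101)), (np.float64(-0.057), np.float64(-0.044)), (np.float64(-0.002), np.float64(0.011)), (np.float64(0.049), np.float64(0.064))]
-0.03 [(np.float64(-0.135), np.float64(-0.128)), (np.float64(-0.117), np.float64(-0.1)), (np.float64(-0.057), np.float64(-0.044)), (np.float64(-0.002), np.float64(0.011)), (np.float64(0.05), np.float64(0.065))]
0 [(np.float64(-0.135), np.float64(-0.128)), (np.float64(-0.117), np.float64(-0.101)), (np.float64(-0.057), np.float64(-0.044)), (np.float64(-0.001), np.float64(0.012)), (np.float64(0.051), np.float64(0.065))]
0.05 [(np.float64(-0.135), np.float64(-0.089)), (np.float64(-0.068), np.float64(-0.033)), (np.float64(-0.012), np.float64(0.024)), (np.float64(0.042), np.float64(0.079))]
```

The dish is only hidden by the arm. The spoons are still straight under the shut lid, so I'm handing in.

```bash
python3 -c "
from bench import r
print(r.finish_job())"
```

```text
the job is handed in; nothing more can be done
None
```

The job is done and handed in at about 69 s: brush in the teal basket, divider against its blue stops, all four spoons straight on the felt with hollows up and handles towards the yellow strip, lid opened first and shut last; the steel spoon was knocked aside partway and I re-laid it.

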